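# Load the ink shaker with thin glass jars

## Robot

A 6-joint arm with a two-finger parallel gripper is mounted at the origin on the work surface. World frame = base frame: x ahead of the robot, y to its left, z up, the work surface at z = 0. Lengths are in m, angles in rad, forces in N, time in s.
With the tool pointing down it reaches from about 0.275 to 0.975 m from the base axis. Payload 8.4 kg.
Tool frame: the origin (TCP) lies between the finger pads, 19 mm behind the fingertips; this is the grasp point; z points along the fingers, y is the line along which they close (so a half turn about z gives the same grasp; the last joint's range is limited). The gripper opens to 92 mm and grips with 3 to 60 N. Pads are 20 mm wide; open, the fingers measure 128 mm over their backs; the gripper's body (75 mm by 189 mm) begins 69 mm behind the grasp point.
Start: joints at [1.316, 0.353, 1.633, -0, 1.155, -0.002], TCP at [0.156, 0.605, 0.233] pointing down, gripper open.
Joint ranges: [-2.63, 2.63], [-0.92, 2.1], [0.06, 2.66], [-1.3, 4.44], [0, 2.69], [-3.02, 3.02]. Speed limits (rad/s): [2.22, 2.22, 2.79, 3.14, 3.14, 3.14].

## Interface

Orientations are given as a unit quaternion [w, x, y, z].
In Python, from plant import status, cams, close_job gives the robot as it stands.
- The arm moves only by the tool drive_tool, never from a script. Its argument "commands" is a list of rows, each an object of numbers: "x", "y", "z": the shift along the tool's x, y, z normalised to -1 to 1, where 1 is 150 mm; "rx", "ry", "rz": the turn, a rotation vector about the tool's x, y, z normalised to -1 to 1, where 1 is 90 degrees. A call has 1 to 10 rows; each row is the pose to reach, as a shift and turn from the pose commanded when the call began, along the tool's axes at that moment; what a row does not reach only later rows make up. A row lasts 1/8 s, in which the tool goes at most 62.5 mm and 10.7 degrees, less where a joint would pass 70% of its speed; a pose out of reach is approached as far as the arm can. A call with a number of a shift or a turn outside -1 to 1 is refused whole. A call with a gripper value outside its range is refused whole. "jaw" is the opening, from 0 (shut) to 1 (fully open), set as the call begins (left out, the last holds). The fingers move at their own pace and stop on an object; "grip_force" is the grip in N (left out, the last holds). Time passes only in rows, so rows that repeat a pose let the fingers close. It gives the time, the measured TCP pose, the force, the opening and the grip force at its end, in the units of the state.
- status.observe(): the state, without advancing time (a new reading comes with each control period).
- cams.capture(name): name is "scene" or "side" or "wrist"; returns the picture (400x640x3 uint8, red, green, blue); there is no depth.
- cams.camera_params(name): a dict with "fovy" (degrees; the focal length in pixels is half the picture's height over the tangent of half this angle, whatever the lens; pixels are square), "cx", "cy" (the principal point, pixels), "world_from_camera" (4x4, takes a point from camera to world coordinates); the wrist camera has in their place "mount" (4x4, takes a point from camera to tool coordinates, whose origin is the TCP and whose axes are the flange's). Camera axes: x right, y up, looking along -z (the intrinsics and any distortion apply to the point x, -y, -z); pixel columns grow to the right and rows downward; lengths in m; the calibration is good to about 2 mm. A picture is of the moment at which its call begins: read the wrist's pose just before it. camera_params takes no time and is no camera call.
- close_job(): hands the job in; it is judged then, once.
The state is a dict: "t": time; "joint_pos": joint angles; "joint_vel": joint speeds; "joint_efforts": joint torques, N m; "position": TCP position; "orientation": TCP orientation; "force": force on the tool from outside, world axes, zero at the start; "moment": the same for the moment, N m; "finger_gap": finger opening in m; "grip_force": force on a finger pad.
Only numpy, scipy, OpenCV 4.12 (cv2) and the standard library are available. Lean on these libraries where they do the work, as an engineer would, in place of code of your own. Each camera call takes 0.05 s, during which the arm holds its last target. There are 200 camera calls.

## Task

Get the studio's ink shaker ready and start it: turn its knob in small turns until the pointer lines up with the brass mark, and stand all the ink jars upright in its tray, the round jars in the bay next to the knob and the oblong jars in the other bay. Only when both are done, push the switch lever away from you, all the way on. The jars are thin glass, so handle them gently, never gripping one with more than 40 N, and do not disturb the tape roll, paint jar and brush pot.

Things in the scene. Friction and masses are not known exactly. Their poses are not given: they have to be found in the camera images.
- shaker: low grey machine fixed on the table. Frame: x away from the robot, y left, z up (yawed up to 0.2 rad), origin on the table under the tray's middle. Deck 50 mm high, x -117..117, y -225..100 mm. On its left a metal tray, two bays side by side, each 207 (x) by 91 mm (y) inside, floor 54 mm above the table, walls 4 mm thick, 12 mm above that floor. On its right knob, pointer, lever
- round_bay (a point): centre of the inner floor of the right-hand bay, the one next to the knob, for round jars; axes as the shaker's
- oblong_bay (a point): centre of the inner floor of the left-hand bay, for oblong jars; axes as the shaker's
- knob_grip (a point): on the axis of the round black knob (36 mm diameter, 28 mm high, axis upright, near right of the deck), 80 mm above the table, 10 mm below the knob's top: a good TCP height to grip it from above, fingers on any two facing flanks. Nearest tray wall 52 mm from the axis; axes as the shaker's
- trim (a joint): knob angle in rad, growing counterclockwise seen from above, -2 to 6. Geared to the pointer: each rad counterclockwise moves the pointer 8 mm away from the robot (shaker +x), clockwise back. About 0.06 N m of friction, stays where left. The mark always needs about 0.9 to 4.3 rad counterclockwise from the start
- pointer_tip (a point): tip of the small black pointer, a 3 mm wide needle that slides along the groove at the right edge of the deck; the tip is on its left end, 6 mm above the deck; axes as the shaker's
- mark_tip (a point): end nearest the pointer of the brass index mark, a fixed flat bar 5 mm wide (shaker x) and 14 mm long (shaker y) on the deck just left of the pointer's groove, 4 mm high, this point 6 mm above the deck; axes as the shaker's. Aligned: the needle stands in line with this bar (same shaker x)
- switch (a joint): angle of the switch lever in rad: 0 is off, leaning towards the robot; about 1.0 is on, leaning away. It stays where it is left
- switch_tip (a point): centre of the black ball (26 mm diameter) on top of the switch lever. The lever pivots at shaker x 55, y -150, 72 mm above the table, in a grey block 70 by 50 by 25 mm; ball centre 50 mm from the pivot, 116 mm above the table when off, 122 midway. Pushing the ball away from the robot (shaker +x, under 3 N) switches on; x then goes from 31 to 79 mm; axes turn with the lever
- round1: a round glass jar with a flat metal cap, 44 mm diameter, 50 mm high with its cap; upright at the start, body origin at the centre of its underside, z up. About 100 g, most of it in the heavy foot. Thin glass: a grip of more than 40 N on each finger breaks it. There are 4 to 6 jars in all; an absent one reads None
- round2: a round glass jar with a flat metal cap, 44 mm diameter, 50 mm high with its cap; upright at the start, body origin at the centre of its underside, z up. About 100 g, most of it in the heavy foot. Thin glass: a grip of more than 40 N on each finger breaks it. There are 4 to 6 jars in all; an absent one reads None
- round3: a round glass jar with a flat metal cap, 44 mm diameter, 50 mm high with its cap; upright at the start, body origin at the centre of its underside, z up. About 100 g, most of it in the heavy foot. Thin glass: a grip of more than 40 N on each finger breaks it. There are 4 to 6 jars in all; an absent one reads None
- oblong1: an oblong glass jar with a flat metal cap, 56 mm long (its x) by 38 mm wide (its y), 50 mm high with its cap; upright at the start, body origin at the centre of its underside, z up. About 100 g, most of it in the heavy foot. Thin glass: a grip of more than 40 N on each finger breaks it. There are 4 to 6 jars in all; an absent one reads None
- oblong2: an oblong glass jar with a flat metal cap, 56 mm long (its x) by 38 mm wide (its y), 50 mm high with its cap; upright at the start, body origin at the centre of its underside, z up. About 100 g, most of it in the heavy foot. Thin glass: a grip of more than 40 N on each finger breaks it. There are 4 to 6 jars in all; an absent one reads None
- oblong3: an oblong glass jar with a flat metal cap, 56 mm long (its x) by 38 mm wide (its y), 50 mm high with its cap; upright at the start, body origin at the centre of its underside, z up. About 100 g, most of it in the heavy foot. Thin glass: a grip of more than 40 N on each finger breaks it. There are 4 to 6 jars in all; an absent one reads None
- tape: a bystander: a roll of paper tape lying flat, 100 mm diameter, 30 mm high; origin under its centre; leave it alone
- paint_jar: a bystander: a paint jar with black cap, 68 mm diameter, 85 mm high; origin under its centre; leave it alone
- brush_pot: a bystander: a steel pot of brushes fixed to the table, 72 mm diameter, pot 75 mm high, brushes up to 165 mm; origin under its centre
Not all that is in view belongs to the job. Leave any brown or green look-alike of the round1 alone.

How it is judged:
On the way, in this order (a step that is already met when the one before it is completed fails the run):
1. every jar stands released in its bay (round jars next to the knob, oblong ones in the other) and the pointer is in line with the mark, before the switch is on (x of round1 in the frame of round_bay between -0.095 and 0.095 m and y of round1 in the frame of round_bay between -0.035 and 0.035 m and z of round1 in the frame of round_bay between -0.008 and 0.008 m and angle between each of round1, round2, round3, oblong1, oblong2, oblong3's own z axis and vertical below 0.15 rad and linear speed of each of round1, round2, round3, oblong1, oblong2, oblong3 below 0.05 m/s and x of round2 in the frame of round_bay between -0.095 and 0.095 m and y of round2 in the frame of round_bay between -0.035 and 0.035 m and z of round2 in the frame of round_bay between -0.008 and 0.008 m and x of round3 in the frame of round_bay between -0.095 and 0.095 m and y of round3 in the frame of round_bay between -0.035 and 0.035 m and z of round3 in the frame of round_bay between -0.008 and 0.008 m and x of oblong1 in the frame of oblong_bay between -0.095 and 0.095 m and y of oblong1 in the frame of oblong_bay between -0.035 and 0.035 m and z of oblong1 in the frame of oblong_bay between -0.008 and 0.008 m and x of oblong2 in the frame of oblong_bay between -0.095 and 0.095 m and y of oblong2 in the frame of oblong_bay between -0.035 and 0.035 m and z of oblong2 in the frame of oblong_bay between -0.008 and 0.008 m and x of oblong3 in the frame of oblong_bay between -0.095 and 0.095 m and y of oblong3 in the frame of oblong_bay between -0.035 and 0.035 m and z of oblong3 in the frame of oblong_bay between -0.008 and 0.008 m and contact force between the fingers and round1 below 0.1 N and contact force between the fingers and round2 below 0.1 N and contact force between the fingers and round3 below 0.1 N and contact force between the fingers and oblong1 below 0.1 N and contact force between the fingers and oblong2 below 0.1 N and contact force between the fingers and oblong3 below 0.1 N and x of pointer_tip in the frame of mark_tip between -0.0025 and 0.0025 m), for 0.3 s.
2. the switch lever is pushed over to on (value of joint switch above 0.8 rad), for 0.2 s.
At the end, for the whole second after the job is handed in: Every jar stands released, still and upright (0.15 rad) on its bay's floor (8 mm), centre within 95 mm of the bay's centre lengthwise, 35 mm across; round jars next to the knob, oblong in the other bay; pointer within 2.5 mm of the mark; lever past 0.8 rad (all of step 1 and value of joint switch above 0.8 rad); the robot touches nothing.
It fails at once if a glass jar is squeezed with a grip of more than 40 N (80 N summed over both fingers) (contact force between the fingers and round1 above 80 N or contact force between the fingers and round2 above 80 N or contact force between the fingers and round3 above 80 N or contact force between the fingers and oblong1 above 80 N or contact force between the fingers and oblong2 above 80 N or contact force between the fingers and oblong3 above 80 N).
It fails at once if the tape roll, paint jar or brush pot is disturbed (more than 30 mm, or the pot pushed with more than 15 N) (distance of any of tape, paint_jar from where it was at the start of the episode above 0.03 m or contact force between brush_pot and anything else above 15 N).
Of round1, round2, round3, oblong1, oblong2, oblong3 only 4 to 6 are there at a start; the rules pass over those that are not, and their reading is None.
At some moment in a run one of round1, round2, round3, oblong1, oblong2, oblong3 may be knocked a few centimetres aside while the robot is not near it.
It also fails if it takes over 210 s, if anything falls off the work surface, if the arm or the gripper's body presses on something with over 40 N, if the wrist force passes 120 N, or if a joint passes its speed limit or range.

## Working session

There is one attempt and no reset: what is moved stays moved. The work goes in short steps, Python scripts to look and compute and a tool call to move; the robot and the scene stay as the last step left them, time stands still between calls to the robot, and variables do not carry over. Pictures are saved under pics/ and viewed, at most 15 in all, crops included, and the job is handed in when it is done.

Besides the shell and the picture viewer there is one more tool, called after "Call:" as name(argument=value, ...), one argument or row to a line, values as JSON. drive_tool: Moves the arm, as the interface text tells. Its arguments: {"type":"object","properties":{"commands":{"type":"array"},"jaw":{"type":"number"},"grip_force":{"type":"number"}},"required":["commands"]}

```bash
ls; mkdir -p pics
python3 - <<'E'
from plant import status,cams
import cv2,numpy as np
s=status.observe();print({k:np.round(v,3) for k,v in s.items()})
for n in ["scene","side","wrist"]:
    p=cams.camera_params(n);print(n,p)
    cv2.imwrite(f"pics/{n}0.png",cams.capture(n)[:,:,::-1])
E
```

```text
pics
{'t': np.float64(0.0), 'joint_pos': array([ 1.316,  0.354,  1.634, -0.   ,  1.155, -0.002]), 'joint_vel': array([-0.001,  0.001,  0.   ,  0.001, -0.   ,  0.   ]), 'joint_efforts': array([ 0.0000e+00, -5.9383e+01, -3.3423e+01,  7.0000e-02,  2.3000e-02,
       -0.0000e+00]), 'position': array([0.156, 0.605, 0.233]), 'orientation': array([-0.   ,  0.126,  0.992, -0.001]), 'force': array([-0.989,  0.898,  0.161]), 'moment': array([-0.014,  0.007, -0.019]), 'grip_force': np.float64(0.0), 'finger_gap': np.float64(0.092)}
scene {'fovy': 49.94621133187152, 'cx': 317.3845414865108, 'cy': 204.41325202928874, 'world_from_camera': array([[-0.73368702, -0.53512477,  0.41874197,  1.12170666],
       [ 0.67948601, -0.57912679,  0.45045634,  0.5977308 ],
       [ 0.00145434,  0.61502328,  0.78850761,  1.18838114],
       [ 0.        ,  0.        ,  0.        ,  1.        ]])}
side {'fovy': 44.800347614469544, 'cx': 322.16489333958634, 'cy': 199.935672036259, 'world_from_camera': array([[ 0.84326605,  0.29291165, -0.45067187, -0.20156345],
       [-0.5374531 ,  0.47014644, -0.70007606, -1.17529749],
       [ 0.00682134,  0.83256537,  0.5538848 ,  1.0221752 ],
       [ 0.        ,  0.        ,  0.        ,  1.        ]])}
wrist {'fovy': 68.17285024299088, 'cx': 324.3987720114484, 'cy': 196.72684200224492, 'mount': array([[ 2.32842131e-04,  9.64921429e-01,  2.62538723e-01,
         7.42510220e-02],
       [ 9.99999816e-01, -3.71585147e-04,  4.78818444e-04,
        -2.70282495e-04],
       [ 5.59577668e-04,  2.62538564e-01, -9.64921338e-01,
        -1.52915825e-01],
       [ 0.00000000e+00,  0.00000000e+00,  0.00000000e+00,
         1.00000000e+00]])}
```

View pics/scene0.png

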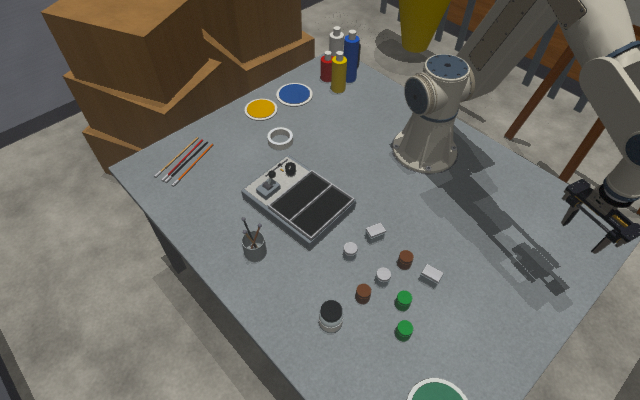

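View pics/side0.png

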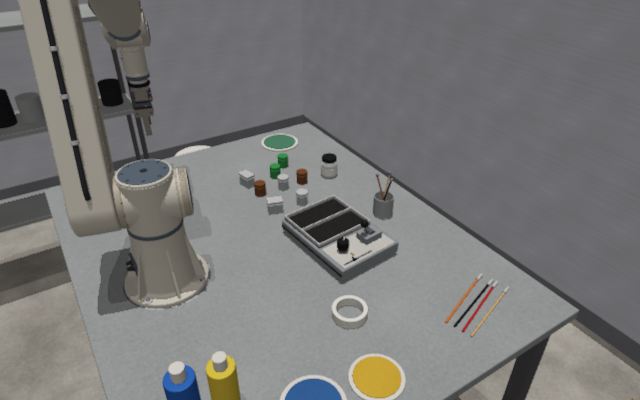

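The scene view shows white-capped round jars at (350,250) and (384,275), and oblong jars at (375,231) and (432,274). The look-alikes are brown at (405,259) and (363,293), and green at (404,299) and (404,329). The tape (280,137), paint jar (331,314) and brush pot (254,243) are bystanders. The shaker is at about (298,200).

```bash
cat > h.py <<'E'
from plant import status,cams
import cv2,numpy as np
from scipy.spatial.transform import Rotation as R
def pose():
    s=status.observe();T=np.eye(4);q=s["orientation"]
    T[:3,:3]=R.from_quat([q[1],q[2],q[3],q[0]]).as_matrix();T[:3,3]=s["position"];return T
def cam(n):
    p=cams.camera_params(n);W=pose()@p["mount"] if n=="wrist" else p["world_from_camera"]
    return 200/np.tan(np.radians(p["fovy"])/2),p["cx"],p["cy"],W
def ray(c,u,v):
    f,cx,cy,W=c;d=W[:3,:3]@np.array([(u-cx)/f,-(v-cy)/f,-1]);return W[:3,3],d
def onz(c,u,v,z):
    o,d=ray(c,u,v);return o+d*(z-o[2])/d[2]
def proj(c,P):
    f,cx,cy,W=c;p=np.linalg.inv(W)@np.append(P,1);return np.array([cx+f*p[0]/-p[2],cy-f*p[1]/-p[2]])
def shot(n,name=None):
    c=cam(n);im=cams.capture(n)
    if name: cv2.imwrite(f"pics/{name}.png",im[:,:,::-1])
    return c,im
def blobs(mask,amin=20):
    n,l,st,ce=cv2.connectedComponentsWithStats(mask.astype(np.uint8))
    return [(ce[i],st[i],l==i) for i in range(1,n) if st[i][4]>=amin]
E
python3 - <<'E'
from h import *
np.set_printoptions(precision=3,suppress=True)
c=cam("scene");s=cam("side")
for n,(u,v),z in [("r",(350,247),.05),("r",(384,272),.05),("o",(375,230),.05),("o",(432,272),.05),("br",(405,257),.05),("br",(363,290),.05),("gr",(404,297),.05),("gr",(404,327),.05),("paint",(331,306),.085),("pot",(254,238),.075),("tape",(280,135),.03),("c1",(243,194),.05),("c2",(312,241),.05),("c3",(355,202),.066),("c4",(288,158),.05),("knob",(291,167),.078),("ball",(268,175),.116)]:
    P=onz(c,u,v,z);print(n,P,"side",proj(s,P))
E
```

```text
r [0.557 0.14  0.05 ] side [302.228 191.523]
r [0.545 0.271 0.05 ] side [282.466 176.968]
o [0.452 0.15  0.05 ] side [275.994 198.58 ]
o [0.439 0.369 0.05 ] side [246.911 173.411]
br [0.459 0.28  0.05 ] side [261.461 182.074]
br [0.634 0.269 0.05 ] side [302.48  171.076]
gr [0.564 0.365 0.05 ] side [275.423 165.609]
gr [0.633 0.423 0.05 ] side [283.504 155.469]
paint [0.749 0.253 0.085] side [329.062 157.666]
pot [ 0.764 -0.075  0.075] side [382.897 196.641]
tape [ 0.38  -0.416  0.03 ] side [349.452 307.888]
c1 [ 0.674 -0.259  0.05 ] side [395.734 237.575]
c2 [0.629 0.043 0.05 ] side [332.85  198.078]
c3 [0.427 0.034 0.066] side [285.125 212.645]
c4 [ 0.45  -0.284  0.05 ] side [343.364 266.537]
knob [ 0.487 -0.222  0.078] side [342.117 244.013]
ball [ 0.589 -0.219  0.116] side [368.552 223.166]
```

Call:
drive_tool(
  commands=[
    {"x": -0.4,"y": -0.3,"z": -0.2},
    {"x": -0.8,"y": -0.6,"z": -0.4},
    {"x": -1,"y": -0.9,"z": -0.6},
    {"x": -1,"y": -0.9,"z": -0.6},
    {"x": -1,"y": -0.9,"z": -0.6},
  ],
  jaw=1,
  grip_force=10,
)

```text
invalid input
```

Call:
drive_tool(
  commands=[
    {"x": -0.4,"y": -0.4},
    {"x": -0.8,"y": -0.8},
    {"x": -1,"y": -1},
    {"x": -1,"y": -1},
    {"x": -1,"y": -1},
  ],
)

```text
invalid input
```

Call:
drive_tool(
  commands=[
    {"x": -0.4,"y": -0.4,"rz": 0.1},
    {"x": -0.8,"y": -0.8,"rz": 0.2},
    {"x": -1,"y": -1,"rz": -0.25},
    {"x": -1,"y": -1,"rz": -0.25},
    {"x": -1,"y": -1,"rz": -0.25},
    {"x": -1,"y": -1,"rz": -0.25},
    {"x": -1,"y": -1,"rz": -0.25},
    {"x": -1,"y": -1,"rz": -0.25},
  ],
)

```text
invalid input
```

Run:
```python
from h import *
s=status.observe();print(np.round(s["joint_pos"],3));print(np.round(pose(),3),s["t"])
c,im=shot("wrist","w1")
```

```text
[ 1.316  0.353  1.634 -0.     1.155 -0.002]
[[-0.968  0.25  -0.     0.156]
 [ 0.25   0.968 -0.001  0.605]
 [-0.    -0.001 -1.     0.233]
 [ 0.     0.     0.     1.   ]] 0.15
```

View pics/w1.png

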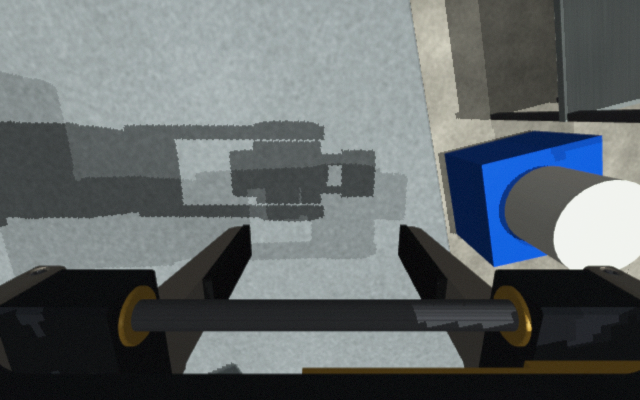

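The wrist view shows the gripper in its lower half (rows > 220), with a clear view above it toward tool +x. I'll retry the move with all six keys in each row.

Call:
drive_tool(
  commands=[
    {"x": -0.4,"y": -0.3,"z": -0.2,"rx": 0,"ry": 0,"rz": 0},
    {"x": -0.8,"y": -0.6,"z": -0.4,"rx": 0,"ry": 0,"rz": 0},
    {"x": -1,"y": -0.9,"z": -0.6,"rx": 0,"ry": 0,"rz": 0},
    {"x": -1,"y": -0.9,"z": -0.6,"rx": 0,"ry": 0,"rz": 0},
    {"x": -1,"y": -0.9,"z": -0.6,"rx": 0,"ry": 0,"rz": 0},
  ],
  jaw=1,
  grip_force=10,
)

```text
t: 0.82
position: [0.2689, 0.436, 0.3247]
orientation: [0.001, 0.127, 0.992, 0.001]
force: [-0.8, -0.5, -0.3]
finger_gap: 0.0921
grip_force: 0.0
```

Call:
drive_tool(
  commands=[
    {"x": -0.4,"y": -0.3,"z": 0,"rx": 0,"ry": 0,"rz": 0},
    {"x": -0.8,"y": -0.5,"z": 0,"rx": 0,"ry": 0,"rz": 0},
    {"x": -1,"y": -0.7,"z": 0,"rx": 0,"ry": 0,"rz": 0},
    {"x": -1,"y": -0.7,"z": 0,"rx": 0,"ry": 0,"rz": 0},
  ],
)

```text
t: 1.32
position: [0.3883, 0.2959, 0.3224]
orientation: [-0.0, 0.128, 0.992, -0.001]
force: [-0.8, 0.7, -0.1]
finger_gap: 0.0917
grip_force: 0.0
```

Call:
drive_tool(
  commands=[
    {"x": -0.4,"y": -0.3,"z": 0,"rx": 0,"ry": 0,"rz": 0},
    {"x": -0.8,"y": -0.5,"z": 0,"rx": 0,"ry": 0,"rz": 0},
    {"x": -1,"y": -0.7,"z": 0,"rx": 0,"ry": 0,"rz": 0},
    {"x": -1,"y": -0.7,"z": 0,"rx": 0,"ry": 0,"rz": 0},
  ],
)

```text
t: 1.82
position: [0.5073, 0.1574, 0.3222]
orientation: [-0.0, 0.128, 0.992, -0.0]
force: [-1.0, 0.1, 0.3]
finger_gap: 0.0919
grip_force: 0.0
```

Call:
drive_tool(
  commands=[
    {"x": -0.4,"y": -0.2,"z": 0,"rx": 0,"ry": 0,"rz": -0.1},
    {"x": -0.8,"y": -0.4,"z": 0,"rx": 0,"ry": 0,"rz": -0.2},
    {"x": -1,"y": -0.5,"z": 0,"rx": 0,"ry": 0,"rz": -0.25},
    {"x": -1,"y": -0.5,"z": 0,"rx": 0,"ry": 0,"rz": -0.25},
    {"x": -1,"y": -0.5,"z": 0,"rx": 0,"ry": 0,"rz": -0.25},
  ],
)

```text
t: 2.45
position: [0.6314, 0.0506, 0.3225]
orientation: [-0.001, -0.07, 0.998, 0.0]
force: [0.2, 0.2, -0.4]
finger_gap: 0.092
grip_force: 0.0
```

Run:
```python
from h import *
s=status.observe();print(np.round(s["joint_pos"],3));print(np.round(pose(),3),s["t"])
c,im=shot("wrist","w2")
```

```text
[ 7.700e-02  2.990e-01  1.510e+00  1.000e-03  1.334e+00 -1.634e+00]
[[-0.99  -0.14  -0.002  0.631]
 [-0.14   0.99   0.001  0.051]
 [ 0.002  0.001 -1.     0.322]
 [ 0.     0.     0.     1.   ]] 2.45
```

View pics/w2.png

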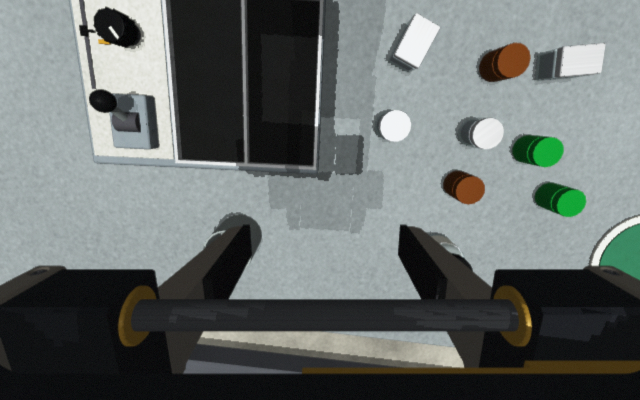

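View w2: round caps are at (394,125) and (487,133), oblong caps at (415,40) and (581,60). Browns are at (510,62) and (464,187), greens at (545,151) and (565,199). The knob top is at (118,27), the pointer at (85,30), the brass mark near (103,42) and the lever ball at (103,101).

```bash
cat > m.py <<'E'
from h import *
np.set_printoptions(precision=4,suppress=True)
def jars(c,im,lim=225,zt=.05):
    g=im.min(2);m=(g>lim)&(im.max(2).astype(int)-g<20);m[225:]=0
    out=[]
    for ce,st,mk in blobs(m,120):
        cn=max(cv2.findContours(mk.astype(np.uint8),cv2.RETR_EXTERNAL,cv2.CHAIN_APPROX_NONE)[0],key=len)[:,0]
        P=np.array([onz(c,u,v,zt)[:2] for u,v in cn])
        (x,y),(a,b),th=cv2.minAreaRect((P*1000).astype(np.float32))
        ang=th if a>=b else th+90
        out.append((ce,(x/1000,y/1000),max(a,b),min(a,b),(ang+90)%180-90,st[4]))
    return out
E
python3 - <<'E'
from m import *
im=cv2.imread("pics/w2.png")[:,:,::-1];c=cam("wrist")
for r in jars(c,im): print(r)
for n,(u,v),z in [("tray L far",(318,168),.066),("tray R far",(176,162),.066),("deckRfar",(96,158),.05),("deckLfar",(329,172),.05),("knob",(118,27),.09),("ball",(103,101),.116),("mark",(103,42),.054),("ptr",(85,30),.056)]:
    print(n,onz(c,u,v,z))
cv2.imwrite("pics/w2c.png",cv2.resize(im[0:200,70:340,::-1],None,fx=2.9,fy=2.9,interpolation=cv2.INTER_CUBIC))
E
```

```text
(array([149.8529,  17.8015]), (0.46918228149414065, -0.2034627685546875), 42.34440612792969, 35.987056732177734, 5.884860038757324, np.int32(408))
(array([169.8565,  83.8435]), (0.5507066040039063, -0.17231686401367188), 200.28286743164062, 4.774940490722656, 6.202085494995117, np.int32(230))
(array([417.1596,  39.8834]), (0.44551715087890625, 0.14631683349609376), 52.92234420776367, 34.63776779174805, -18.19501495361328, np.int32(1184))
(array([317.4902,  89.2026]), (0.5197882690429687, 0.025495521545410155), 102.10271453857422, 3.036954641342163, 5.144535541534424, np.int32(153))
(array([581.6172,  59.803 ]), (0.43741909790039063, 0.36853958129882813), 51.35627365112305, 33.061073303222656, -77.21057319641113, np.int32(990))
(array([143.8746,  64.4986]), (0.5256978759765625, -0.20990408325195312), 59.27155303955078, 31.35188865661621, 67.04269409179688, np.int32(351))
(array([395.2821, 125.5042]), (0.5558493041992187, 0.14034855651855468), 40.93526840209961, 39.53266525268555, -81.92353057861328, np.int32(716))
(array([487.8783, 133.2923]), (0.5480094604492187, 0.2718653564453125), 40.30910873413086, 39.132545471191406, 15.613224983215332, np.int32(674))
tray L far [0.6277 0.0409 0.066 ]
tray R far [ 0.6471 -0.1559  0.066 ]
deckRfar [ 0.6609 -0.2778  0.05  ]
deckLfar [0.634  0.0577 0.05  ]
knob [ 0.4914 -0.2133  0.09  ]
ball [ 0.5765 -0.2166  0.116 ]
mark [ 0.5056 -0.2569  0.054 ]
ptr [ 0.495  -0.2775  0.056 ]
```

View pics/w2c.png

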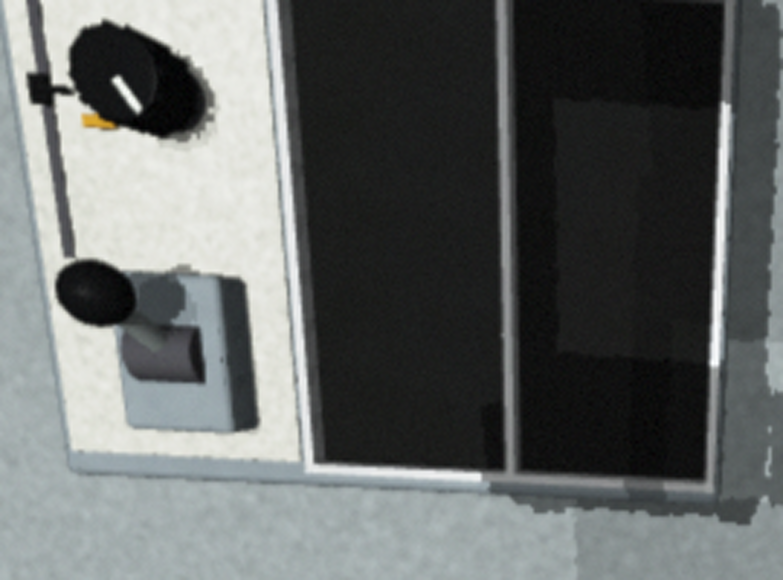

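Crop: the knob top is at (109,22), the needle at (92,31), the brass bar at (102,42), and the lever block is as described. The tray corners give a yaw of about 0.1.

```bash
cat >> m.py <<'E'
O=np.array([.531,-.068]);YAW=.1
def sh(P):
    d=np.array(P[:2])-O;return np.array([d[0]*np.cos(YAW)+d[1]*np.sin(YAW),-d[0]*np.sin(YAW)+d[1]*np.cos(YAW)])
def wo(x,y): return O+np.array([x*np.cos(YAW)-y*np.sin(YAW),x*np.sin(YAW)+y*np.cos(YAW)])
def mv(p,yaw=None):
    "shift in tool units from the present pose to p, and rz units for tool-x world angle yaw"
    T=pose();d=T[:3,:3].T@(np.array(p)-T[:3,3]);y0=np.arctan2(T[1,0],T[0,0])
    r=0 if yaw is None else -((yaw-y0+np.pi)%(2*np.pi)-np.pi)/(np.pi/2)
    return np.round(d/.15,3),np.round(r,3)
E
python3 - <<'E'
from m import *
c=cam("wrist")
for n,(u,v),z in [("tray L far",(317,169.5),.066),("tray R far",(174.5,162),.066),("tray mid far",(246,163),.066),("tray R near",(165,5),.066),("deckRfar",(94,156),.05),("knob",(109,22),.09),("ball",(103,101),.116),("markend",(98.6,41.7),.054),("mark other",(109,42.8),.054),("ptr base",(84,30),.056),("needle",(94,31.5),.056)]:
    P=onz(c,u,v,z);print(n,P,sh(P)*1000)
k=wo(-.054,-.149);print(k,mv([*k,.25],np.pi+YAW))
E
```

```text
tray L far [0.63   0.0398 0.066 ] [109.2634  97.4174]
tray R far [ 0.6474 -0.158   0.066 ] [ 106.8248 -101.1554]
tray mid far [ 0.6348 -0.0593  0.066 ] [104.1574  -1.7514]
tray R near [ 0.4547 -0.1713  0.066 ] [-86.1885 -95.1321]
deckRfar [ 0.6584 -0.2804  0.05  ] [ 105.5597 -224.0922]
knob [ 0.4876 -0.2235  0.09  ] [ -58.7187 -150.3835]
ball [ 0.5765 -0.2166  0.116 ] [  30.4166 -152.3584]
markend [ 0.5061 -0.2625  0.054 ] [ -44.2073 -191.0322]
mark other [ 0.5055 -0.2492  0.054 ] [ -43.4575 -177.7769]
ptr base [ 0.4952 -0.2787  0.056 ] [ -56.7026 -206.0974]
needle [ 0.4951 -0.2662  0.056 ] [ -55.4906 -193.6277]
[ 0.4921 -0.2216] (array([ 1.172, -1.667,  0.486]), np.float64(0.026))
```

Call:
drive_tool(
  commands=[
    {"x": 0.35,"y": -0.35,"z": 0,"rx": 0,"ry": 0,"rz": 0},
    {"x": 0.7,"y": -0.7,"z": 0.2,"rx": 0,"ry": 0,"rz": 0},
    {"x": 1,"y": -1,"z": 0.5,"rx": 0,"ry": 0,"rz": 0},
    {"x": 1,"y": -1,"z": 0.68,"rx": 0,"ry": 0,"rz": 0},
    {"x": 1,"y": -1,"z": 0.68,"rx": 0,"ry": 0,"rz": 0},
  ],
  jaw=0.65,
)

```text
t: 3.12
position: [0.5005, -0.1204, 0.2186]
orientation: [-0.003, -0.069, 0.998, 0.001]
force: [-0.9, 0.3, 0.3]
finger_gap: 0.0598
grip_force: 0.0
```

Call:
drive_tool(
  commands=[
    {"x": 0.17,"y": -0.35,"z": 0,"rx": 0,"ry": 0,"rz": 0.11},
    {"x": 0.17,"y": -0.67,"z": 0,"rx": 0,"ry": 0,"rz": 0.22},
    {"x": 0.17,"y": -0.67,"z": 0,"rx": 0,"ry": 0,"rz": 0.33},
    {"x": 0.17,"y": -0.67,"z": 0,"rx": 0,"ry": 0,"rz": 0.44},
    {"x": 0.17,"y": -0.67,"z": 0,"rx": 0,"ry": 0,"rz": 0.55},
    {"x": 0.17,"y": -0.67,"z": 0,"rx": 0,"ry": 0,"rz": 0.66},
    {"x": 0.17,"y": -0.67,"z": 0,"rx": 0,"ry": 0,"rz": 0.77},
    {"x": 0.17,"y": -0.67,"z": 0,"rx": 0,"ry": 0,"rz": 0.88},
    {"x": 0.17,"y": -0.67,"z": 0,"rx": 0,"ry": 0,"rz": 1},
    {"x": 0.17,"y": -0.67,"z": 0,"rx": 0,"ry": 0,"rz": 1},
  ],
)

```text
t: 4.38
position: [0.4948, -0.2228, 0.2227]
orientation: [0.001, 0.655, 0.756, 0.0]
force: [-0.6, -0.2, 0.3]
finger_gap: 0.06
grip_force: 0.0
```

Run:
```python
from m import *
s=status.observe();print(np.round(s["joint_pos"],3));print(pose(),s["t"])
k=wo(-.056,-.15);print(k,mv([*k,.08],YAW+np.pi/2))
c,im=shot("wrist","w3")
cv2.imwrite("pics/w3c.png",cv2.resize(im[40:290,160:480,::-1],None,fx=2.4,fy=2.4))
```

```text
[-0.426  0.235  1.823  0.     1.082 -0.569]
[[-0.1421  0.9899  0.002   0.4948]
 [ 0.9899  0.1421 -0.0005 -0.2228]
 [-0.0008  0.002  -1.      0.2227]
 [ 0.      0.      0.      1.    ]] 4.375
[ 0.4903 -0.2228] (array([ 0.005, -0.032,  0.951]), np.float64(0.027))
```

View pics/w3c.png

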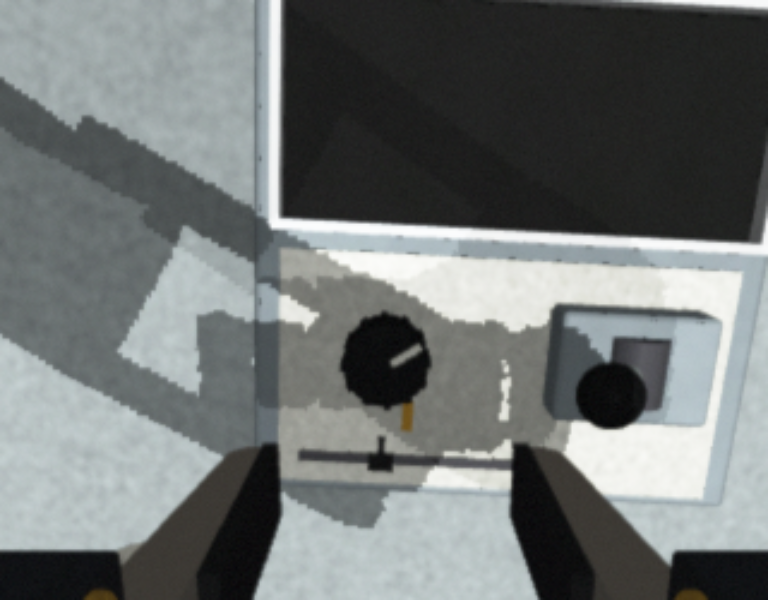

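w3: the knob top is at (321,190), the needle tip at about (319,223), the mark's lower end at (330,219), and the ball at (415,205).

```bash
cat > ptr.py <<'E'
from m import *
def px(u,v,s=2.4,o=(160,40)): return u/s+o[0],v/s+o[1]
E
python3 - <<'E'
from ptr import *
c=cam("wrist")
for n,p,z in [("knob",(386,361),.09),("needle",(381,440),.056),("mark e",(406.5,430),.054),("mark o",(408,404),.054),("trayc",(268,229),.066),("tray R mid",(760,248),.066),("deckcorner",(258,482),.05),("deck far",(722,505),.05),("ball",(611,395),.116)]:
    P=onz(c,*px(*p),z);print(n,P,sh(P)*1000)
E
```

```text
knob [ 0.4904 -0.2212  0.09  ] [ -55.7232 -148.4028]
needle [ 0.4944 -0.2686  0.056 ] [ -56.4643 -195.9777]
mark e [ 0.5058 -0.2626  0.054 ] [ -44.4565 -191.0796]
mark o [ 0.5046 -0.2495  0.054 ] [ -44.3968 -177.994 ]
trayc [ 0.4328 -0.1769  0.066 ] [-108.6036  -98.5587]
tray R mid [ 0.6434 -0.1542  0.066 ] [103.2139 -96.9851]
deckcorner [ 0.4374 -0.3016  0.05  ] [-116.4855 -223.0714]
deck far [ 0.6684 -0.2804  0.05  ] [ 115.471 -225.097]
ball [ 0.5767 -0.2155  0.116 ] [  30.6928 -151.369 ]
```

Call:
drive_tool(
  commands=[
    {"x": 0.01,"y": -0.03,"z": 0.2,"rx": 0,"ry": 0,"rz": 0.03},
    {"x": 0.01,"y": -0.03,"z": 0.4,"rx": 0,"ry": 0,"rz": 0.03},
    {"x": 0.01,"y": -0.03,"z": 0.6,"rx": 0,"ry": 0,"rz": 0.03},
    {"x": 0.01,"y": -0.03,"z": 0.8,"rx": 0,"ry": 0,"rz": 0.03},
    {"x": 0.01,"y": -0.03,"z": 0.95,"rx": 0,"ry": 0,"rz": 0.03},
    {"x": 0.01,"y": -0.03,"z": 0.95,"rx": 0,"ry": 0,"rz": 0.03},
    {"x": 0.01,"y": -0.03,"z": 0.95,"rx": 0,"ry": 0,"rz": 0.03},
  ],
)

```text
t: 5.3
position: [0.4895, -0.2232, 0.0798]
orientation: [0.001, 0.673, 0.74, 0.0]
force: [-0.4, 0.4, 0.4]
finger_gap: 0.0598
grip_force: 0.0
```

Call:
drive_tool(
  commands=[
    {"x": 0,"y": 0,"z": 0,"rx": 0,"ry": 0,"rz": 0},
    {"x": 0,"y": 0,"z": 0,"rx": 0,"ry": 0,"rz": 0},
    {"x": 0,"y": 0,"z": 0,"rx": 0,"ry": 0,"rz": 0},
    {"x": 0,"y": 0,"z": 0,"rx": 0,"ry": 0,"rz": 0},
    {"x": 0,"y": 0,"z": 0,"rx": 0,"ry": 0,"rz": 0},
  ],
  jaw=0,
  grip_force=20,
)

```text
t: 5.92
position: [0.4907, -0.2235, 0.0796]
orientation: [0.002, 0.674, 0.739, 0.001]
force: [6.6, 2.2, -1.0]
finger_gap: 0.0355
grip_force: 20.0
```

Call:
drive_tool(
  commands=[
    {"x": 0,"y": 0,"z": 0,"rx": 0,"ry": 0,"rz": -0.08},
    {"x": 0,"y": 0,"z": 0,"rx": 0,"ry": 0,"rz": -0.16},
    {"x": 0,"y": 0,"z": 0,"rx": 0,"ry": 0,"rz": -0.24},
    {"x": 0,"y": 0,"z": 0,"rx": 0,"ry": 0,"rz": -0.32},
    {"x": 0,"y": 0,"z": 0,"rx": 0,"ry": 0,"rz": -0.32},
    {"x": 0,"y": 0,"z": 0,"rx": 0,"ry": 0,"rz": -0.32},
  ],
)

```text
t: 6.68
position: [0.491, -0.2234, 0.0797]
orientation: [0.002, 0.469, 0.883, 0.001]
force: [7.3, 3.1, -0.4]
finger_gap: 0.0356
grip_force: 20.0
```

Run:
```python
from m import *
print(pose()[:3,3])
ims=[]
for n,(x,y) in [("side",(-56,-195)),("scene",(-56,-195))]:
    c,im=shot(n);u,v=proj(c,[*wo(-.05,-.19),.056]).astype(int);print(u,v)
    ims.append(cv2.resize(im[v-25:v+25,u-35:u+35,::-1],None,fx=5.5,fy=5.5))
cv2.imwrite("pics/k1.png",np.hstack(ims))
```

```text
[ 0.491  -0.2234  0.0797]
352 255
281 167
```

View pics/k1.png

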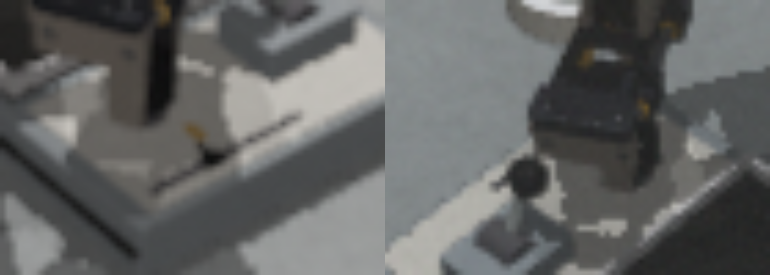

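The side crop shows the pointer moving toward the brass mark. I'll continue with another 1.0 rad in small turns, then release and rise to check.

Call:
drive_tool(
  commands=[
    {"x": 0,"y": 0,"z": 0,"rx": 0,"ry": 0,"rz": -0.08},
    {"x": 0,"y": 0,"z": 0,"rx": 0,"ry": 0,"rz": -0.16},
    {"x": 0,"y": 0,"z": 0,"rx": 0,"ry": 0,"rz": -0.24},
    {"x": 0,"y": 0,"z": 0,"rx": 0,"ry": 0,"rz": -0.32},
    {"x": 0,"y": 0,"z": 0,"rx": 0,"ry": 0,"rz": -0.32},
    {"x": 0,"y": 0,"z": 0,"rx": 0,"ry": 0,"rz": -0.32},
  ],
)

```text
t: 7.52
position: [0.4911, -0.2232, 0.0797]
orientation: [0.002, 0.234, 0.972, 0.0]
force: [8.3, 5.0, -1.6]
finger_gap: 0.0356
grip_force: 20.0
```

Call:
drive_tool(
  commands=[
    {"x": 0,"y": 0,"z": 0,"rx": 0,"ry": 0,"rz": -0.08},
    {"x": 0,"y": 0,"z": 0,"rx": 0,"ry": 0,"rz": -0.16},
    {"x": 0,"y": 0,"z": 0,"rx": 0,"ry": 0,"rz": -0.24},
    {"x": 0,"y": 0,"z": 0,"rx": 0,"ry": 0,"rz": -0.32},
    {"x": 0,"y": 0,"z": 0,"rx": 0,"ry": 0,"rz": -0.32},
    {"x": 0,"y": 0,"z": 0,"rx": 0,"ry": 0,"rz": -0.32},
  ],
)

```text
t: 8.28
position: [0.4912, -0.2229, 0.0797]
orientation: [0.002, -0.015, 1.0, -0.0]
force: [8.8, 5.7, -1.2]
finger_gap: 0.0355
grip_force: 20.0
```

Call:
drive_tool(
  commands=[
    {"x": 0,"y": 0,"z": 0,"rx": 0,"ry": 0,"rz": 0},
    {"x": 0,"y": 0,"z": 0,"rx": 0,"ry": 0,"rz": 0},
    {"x": 0,"y": 0,"z": 0,"rx": 0,"ry": 0,"rz": 0},
    {"x": 0,"y": 0,"z": -0.2,"rx": 0,"ry": 0,"rz": 0},
    {"x": 0,"y": 0,"z": -0.5,"rx": 0,"ry": 0,"rz": 0},
    {"x": 0,"y": 0,"z": -0.95,"rx": 0,"ry": 0,"rz": 0},
    {"x": 0,"y": 0,"z": -0.95,"rx": 0,"ry": 0,"rz": 0},
    {"x": 0,"y": 0,"z": -0.95,"rx": 0,"ry": 0,"rz": 0},
  ],
  jaw=0.65,
)

```text
t: 9.28
position: [0.4885, -0.2233, 0.2213]
orientation: [0.0, -0.015, 1.0, -0.0]
force: [-0.3, 0.2, -0.2]
finger_gap: 0.0597
grip_force: 0.0
```

Run:
```python
from m import *
s=status.observe();print(np.round(s["joint_pos"],3));print(pose(),s["t"])
c,im=shot("wrist","w4")
cv2.imwrite("pics/w4c.png",cv2.resize(im[100:250,230:430,::-1],None,fx=4,fy=4))
```

```text
[-0.431  0.229  1.834 -0.     1.078 -2.032]
[[-0.9996 -0.0299  0.0005  0.4885]
 [-0.0299  0.9996 -0.0003 -0.2233]
 [-0.0005 -0.0003 -1.      0.2213]
 [ 0.      0.      0.      1.    ]] 9.275
```

View pics/w4c.png

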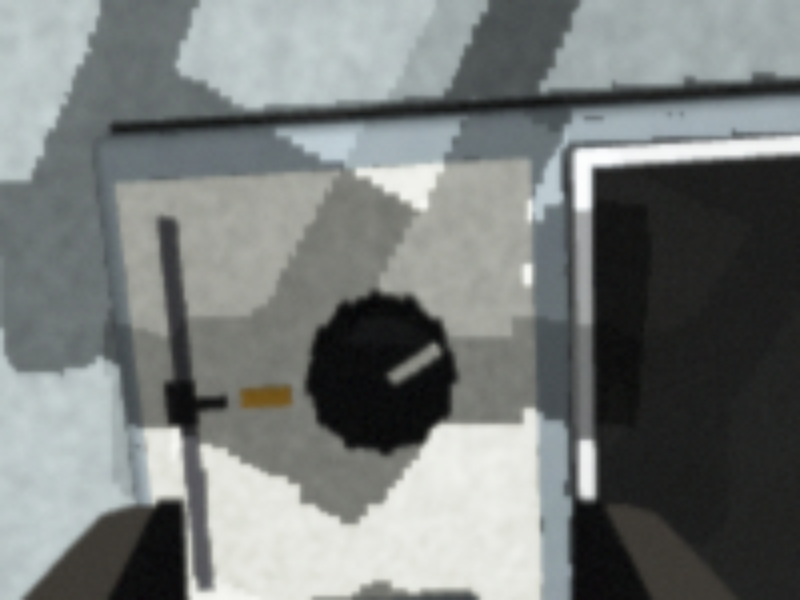

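Call:
drive_tool(
  commands=[
    {"x": -0.2,"y": 0.4,"z": 0,"rx": 0,"ry": 0,"rz": 0},
    {"x": -0.4,"y": 0.8,"z": 0,"rx": 0,"ry": 0,"rz": 0},
    {"x": -0.52,"y": 1,"z": 0,"rx": 0,"ry": 0,"rz": 0},
    {"x": -0.52,"y": 1,"z": 0,"rx": 0,"ry": 0,"rz": 0},
  ],
  jaw=0.8,
  grip_force=12,
)

```text
t: 9.82
position: [0.5621, -0.0685, 0.2191]
orientation: [-0.002, -0.017, 1.0, 0.0]
force: [1.3, 0.7, -0.8]
finger_gap: 0.0736
grip_force: 0.0
```

Call:
drive_tool(
  commands=[
    {"x": 0,"y": 0.4,"z": 0,"rx": 0,"ry": 0,"rz": 0},
    {"x": 0,"y": 0.8,"z": 0.1,"rx": 0,"ry": 0,"rz": 0},
    {"x": 0,"y": 1,"z": 0.34,"rx": 0,"ry": 0,"rz": 0},
    {"x": 0,"y": 1,"z": 0.34,"rx": 0,"ry": 0,"rz": 0},
  ],
)

```text
t: 10.32
position: [0.5547, 0.0792, 0.1667]
orientation: [-0.004, -0.016, 1.0, -0.001]
force: [0.2, 0.2, 0.9]
finger_gap: 0.0738
grip_force: 0.0
```

Call:
drive_tool(
  commands=[
    {"x": 0,"y": 0.4,"z": 0,"rx": 0,"ry": 0,"rz": 0},
    {"x": 0,"y": 0.41,"z": 0,"rx": 0,"ry": 0,"rz": 0},
    {"x": 0,"y": 0.41,"z": 0,"rx": 0,"ry": 0,"rz": 0},
    {"x": 0,"y": 0.41,"z": 0,"rx": 0,"ry": 0,"rz": 0},
  ],
)

```text
t: 10.82
position: [0.5559, 0.1387, 0.1704]
orientation: [-0.0, -0.014, 1.0, -0.0]
force: [1.1, 0.2, -0.3]
finger_gap: 0.0735
grip_force: 0.0
```

```bash
cat >> m.py <<'E'
def look(name=None):
    c,im=shot("wrist",name);T=pose();print("t",status.observe()["t"],"tcp",T[:3,3])
    for r in jars(c,im):
        if r[2]<75: print(r[0],np.round(r[1],4),"size %.1f %.1f ang %.0f"%(r[2],r[3],r[4]))
    return c,im
E
python3 - <<'E'
from m import *
c,im=look("j1")
print(pose())
cv2.imwrite("pics/j1c.png",im[100:300,200:440,::-1])
E
```

```text
t 10.875 tcp [0.5559 0.1389 0.1704]
[343.6049  67.3555] [0.4456 0.1464] size 54.2 35.8 ang -19
[596.9258  70.8948] [0.4378 0.3686] size 54.1 36.0 ang -77
[464.3861 192.7682] [0.5486 0.2715] size 42.7 41.6 ang 10
[[-0.9996 -0.0285 -0.      0.5559]
 [-0.0285  0.9996 -0.0003  0.1389]
 [ 0.     -0.0003 -1.      0.1704]
 [ 0.      0.      0.      1.    ]]
```

View pics/j1.png

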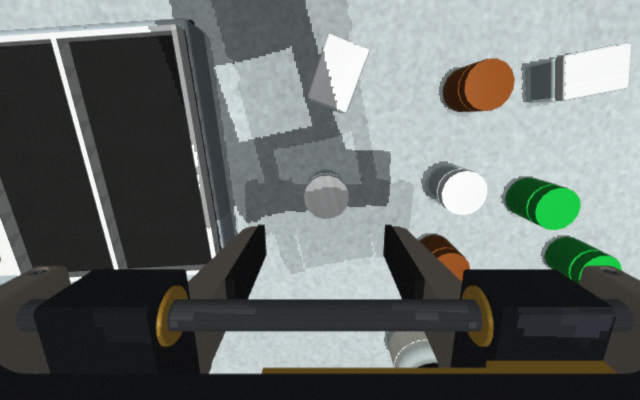

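j1: the round jar is under the gripper at (326,196), shaded and centred within about 1 mm. The other jars haven't moved. I'll descend and grasp.

Call:
drive_tool(
  commands=[
    {"x": 0,"y": 0.01,"z": 0.25,"rx": 0,"ry": 0,"rz": 0},
    {"x": 0,"y": 0.01,"z": 0.5,"rx": 0,"ry": 0,"rz": 0},
    {"x": 0,"y": 0.01,"z": 0.75,"rx": 0,"ry": 0,"rz": 0},
    {"x": 0,"y": 0.01,"z": 0.9,"rx": 0,"ry": 0,"rz": 0},
    {"x": 0,"y": 0.01,"z": 0.9,"rx": 0,"ry": 0,"rz": 0},
    {"x": 0,"y": 0.01,"z": 0.9,"rx": 0,"ry": 0,"rz": 0},
  ],
)

```text
t: 11.62
position: [0.5565, 0.1416, 0.0362]
orientation: [0.0, -0.015, 1.0, 0.0]
force: [-0.7, 0.4, 0.3]
finger_gap: 0.0735
grip_force: 0.0
```

Call:
drive_tool(
  commands=[
    {"x": 0,"y": 0,"z": 0,"rx": 0,"ry": 0,"rz": 0},
    {"x": 0,"y": 0,"z": 0,"rx": 0,"ry": 0,"rz": 0},
    {"x": 0,"y": 0,"z": 0,"rx": 0,"ry": 0,"rz": 0},
    {"x": 0,"y": 0,"z": 0,"rx": 0,"ry": 0,"rz": 0},
    {"x": 0,"y": 0,"z": 0,"rx": 0,"ry": 0,"rz": 0},
    {"x": 0,"y": 0,"z": 0,"rx": 0,"ry": 0,"rz": 0},
  ],
  jaw=0,
  grip_force=12,
)

```text
t: 12.38
position: [0.556, 0.142, 0.0357]
orientation: [0.0, -0.015, 1.0, 0.0]
force: [-0.0, -0.6, 6.2]
finger_gap: 0.0438
grip_force: 12.0
```

Call:
drive_tool(
  commands=[
    {"x": 0,"y": 0,"z": -0.2,"rx": 0,"ry": 0,"rz": 0},
    {"x": 0,"y": 0,"z": -0.5,"rx": 0,"ry": 0,"rz": 0},
    {"x": 0,"y": 0,"z": -0.8,"rx": 0,"ry": 0,"rz": 0},
    {"x": 0,"y": 0,"z": -0.9,"rx": 0,"ry": 0,"rz": 0},
    {"x": 0,"y": 0,"z": -0.9,"rx": 0,"ry": 0,"rz": 0},
    {"x": 0,"y": 0,"z": -0.9,"rx": 0,"ry": 0,"rz": 0},
  ],
)

```text
t: 13.12
position: [0.5547, 0.1417, 0.1684]
orientation: [-0.001, -0.015, 1.0, -0.0]
force: [0.3, -0.9, -1.6]
finger_gap: 0.0437
grip_force: 12.0
```

Run:
```python
from m import *
p=wo(.05,-.0475);print(p,mv([*p,.165],np.pi+YAW),pose()[:3,3],status.observe()["finger_gap"])
p=wo(-.05,-.0475);print(p,mv([*p,.165],np.pi+YAW))
```

```text
[ 0.5855 -0.1103] (array([-0.155, -1.685,  0.023]), np.float64(-0.045)) [0.5547 0.1417 0.1684] 0.04366352857977699
[ 0.486  -0.1203] (array([ 0.51 , -1.732,  0.025]), np.float64(-0.045))
```

Call:
drive_tool(
  commands=[
    {"x": -0.05,"y": -0.3,"z": 0,"rx": 0,"ry": 0,"rz": 0},
    {"x": -0.08,"y": -0.6,"z": 0,"rx": 0,"ry": 0,"rz": 0},
    {"x": -0.1,"y": -0.9,"z": 0,"rx": 0,"ry": 0,"rz": 0},
    {"x": -0.1,"y": -1,"z": 0,"rx": 0,"ry": 0,"rz": 0},
  ],
)

```text
t: 13.62
position: [0.5744, -0.0096, 0.1684]
orientation: [-0.001, -0.014, 1.0, -0.0]
force: [-1.0, -0.5, -1.3]
finger_gap: 0.0438
grip_force: 12.0
```

Call:
drive_tool(
  commands=[
    {"x": -0.05,"y": -0.3,"z": 0,"rx": 0,"ry": 0,"rz": -0.04},
    {"x": -0.05,"y": -0.6,"z": 0,"rx": 0,"ry": 0,"rz": -0.04},
    {"x": -0.05,"y": -0.69,"z": 0,"rx": 0,"ry": 0,"rz": -0.04},
    {"x": -0.05,"y": -0.69,"z": 0.1,"rx": 0,"ry": 0,"rz": -0.04},
    {"x": -0.05,"y": -0.69,"z": 0.25,"rx": 0,"ry": 0,"rz": -0.04},
    {"x": -0.05,"y": -0.69,"z": 0.4,"rx": 0,"ry": 0,"rz": -0.04},
    {"x": -0.05,"y": -0.69,"z": 0.45,"rx": 0,"ry": 0,"rz": -0.04},
    {"x": -0.05,"y": -0.69,"z": 0.5,"rx": 0,"ry": 0,"rz": -0.04},
    {"x": -0.05,"y": -0.69,"z": 0.5,"rx": 0,"ry": 0,"rz": -0.04},
    {"x": -0.05,"y": -0.69,"z": 0.5,"rx": 0,"ry": 0,"rz": -0.04},
  ],
)

```text
t: 14.88
position: [0.5863, -0.1107, 0.0959]
orientation: [0.0, -0.046, 0.999, -0.0]
force: [-0.4, 0.0, -0.7]
finger_gap: 0.0434
grip_force: 12.0
```

Call:
drive_tool(
  commands=[
    {"x": 0,"y": 0,"z": 0.015,"rx": 0,"ry": 0,"rz": 0},
    {"x": 0,"y": 0,"z": 0.03,"rx": 0,"ry": 0,"rz": 0},
    {"x": 0,"y": 0,"z": 0.04,"rx": 0,"ry": 0,"rz": 0},
    {"x": 0,"y": 0,"z": 0.04,"rx": 0,"ry": 0,"rz": 0},
    {"x": 0,"y": 0,"z": 0.04,"rx": 0,"ry": 0,"rz": 0},
  ],
)

```text
t: 15.5
position: [0.5859, -0.1108, 0.0897]
orientation: [0.0, -0.046, 0.999, -0.0]
force: [-2.5, -0.4, 5.5]
finger_gap: 0.0439
grip_force: 12.0
```

Call:
drive_tool(
  commands=[
    {"x": 0,"y": 0,"z": 0,"rx": 0,"ry": 0,"rz": 0},
    {"x": 0,"y": 0,"z": 0,"rx": 0,"ry": 0,"rz": 0},
    {"x": 0,"y": 0,"z": 0,"rx": 0,"ry": 0,"rz": 0},
    {"x": 0,"y": 0,"z": 0,"rx": 0,"ry": 0,"rz": 0},
    {"x": 0,"y": 0,"z": -0.2,"rx": 0,"ry": 0,"rz": 0},
    {"x": 0,"y": 0,"z": -0.5,"rx": 0,"ry": 0,"rz": 0},
    {"x": 0,"y": 0,"z": -0.8,"rx": 0,"ry": 0,"rz": 0},
    {"x": 0,"y": 0,"z": -0.8,"rx": 0,"ry": 0,"rz": 0},
  ],
  jaw=0.75,
)

```text
t: 16.5
position: [0.5881, -0.1112, 0.2131]
orientation: [0.003, -0.046, 0.999, -0.001]
force: [-0.4, 0.7, -0.6]
finger_gap: 0.069
grip_force: 0.0
```

Run:
```python
from m import *
c,im=look("j2");p=[.5486,.2715,.17];print(mv(p,np.radians(135)))
for z in[.104]: print([ (r[0],r[1],r[2:5]) for r in jars(c,im,140,z) if r[2]<75])
```

```text
t 16.55 tcp [ 0.5868 -0.111   0.2109]
[599.1012  68.6987] [0.4456 0.147 ] size 53.7 35.4 ang -19
[373.5805 122.0732] [ 0.5153 -0.0675] size 59.1 3.7 ang 5
(array([0.018, 2.563, 0.27 ]), np.float64(0.559))
[(array([324.5735, 182.4578]), (0.5721317749023438, -0.11235494232177734), (37.431427001953125, 13.687959671020508, -82.99911880493164))]
```

Call:
drive_tool(
  commands=[
    {"x": 0,"y": 0.4,"z": 0,"rx": 0,"ry": 0,"rz": 0},
    {"x": 0,"y": 0.8,"z": 0,"rx": 0,"ry": 0,"rz": 0},
    {"x": 0,"y": 1,"z": 0,"rx": 0,"ry": 0,"rz": 0},
    {"x": 0,"y": 1,"z": 0,"rx": 0,"ry": 0,"rz": 0},
  ],
)

```text
t: 17.05
position: [0.5709, 0.0403, 0.2078]
orientation: [-0.001, -0.048, 0.999, 0.0]
force: [-0.2, 0.4, -1.2]
finger_gap: 0.0691
grip_force: 0.0
```

Call:
drive_tool(
  commands=[
    {"x": 0,"y": 0.4,"z": 0,"rx": 0,"ry": 0,"rz": 0},
    {"x": 0,"y": 0.8,"z": 0.1,"rx": 0,"ry": 0,"rz": 0},
    {"x": 0,"y": 1,"z": 0.2,"rx": 0,"ry": 0,"rz": 0},
    {"x": 0,"y": 1,"z": 0.27,"rx": 0,"ry": 0,"rz": 0},
    {"x": 0,"y": 1,"z": 0.27,"rx": 0,"ry": 0,"rz": 0},
  ],
)

```text
t: 17.68
position: [0.5575, 0.1863, 0.1673]
orientation: [-0.001, -0.046, 0.999, -0.001]
force: [1.2, 0.6, 0.4]
finger_gap: 0.0692
grip_force: 0.0
```

Call:
drive_tool(
  commands=[
    {"x": 0.02,"y": 0.3,"z": 0,"rx": 0,"ry": 0,"rz": 0.11},
    {"x": 0.02,"y": 0.56,"z": 0,"rx": 0,"ry": 0,"rz": 0.22},
    {"x": 0.02,"y": 0.56,"z": 0,"rx": 0,"ry": 0,"rz": 0.33},
    {"x": 0.02,"y": 0.56,"z": 0,"rx": 0,"ry": 0,"rz": 0.44},
    {"x": 0.02,"y": 0.56,"z": 0,"rx": 0,"ry": 0,"rz": 0.56},
    {"x": 0.02,"y": 0.56,"z": 0,"rx": 0,"ry": 0,"rz": 0.56},
    {"x": 0.02,"y": 0.56,"z": 0,"rx": 0,"ry": 0,"rz": 0.56},
  ],
)

```text
t: 18.55
position: [0.5478, 0.2703, 0.1691]
orientation: [0.0, 0.382, 0.924, 0.0]
force: [0.3, 0.9, 0.3]
finger_gap: 0.069
grip_force: 0.0
```

Run:
```python
from m import *
c,im=look("j3");print(mv([.5486,.2715,.035],np.radians(135)))
print("cap px expected",proj(c,[.5486,.2715,.05]))
for r in jars(c,im,130,.05):
    if 30<r[2]<75: print(r)
s,si=shot("scene")
for r in jars(s,np.vstack([si[:0],si]),215,.05): 
    if 30<r[2]<75: print("scene",r[0],np.round(r[1],3),r[2:5])
```

```text
t 18.6 tcp [0.5476 0.2705 0.169 ]
[314.5835  27.3726] [0.4377 0.3682] size 53.5 35.3 ang -77
(array([0.   , 0.009, 0.893]), np.float64(0.001))
cap px expected [326.3987 196.4216]
(array([211.3144, 169.686 ]), (0.46522503662109377, 0.20857110595703124), 68.91744232177734, 68.5513916015625, -62.56014442443848, np.int32(2662))
(array([342.053 , 222.0199]), (0.5780247802734375, 0.2658173828125), 34.17353057861328, 6.206299304962158, 45.10664367675781, np.int32(151))
```

View pics/j3.png

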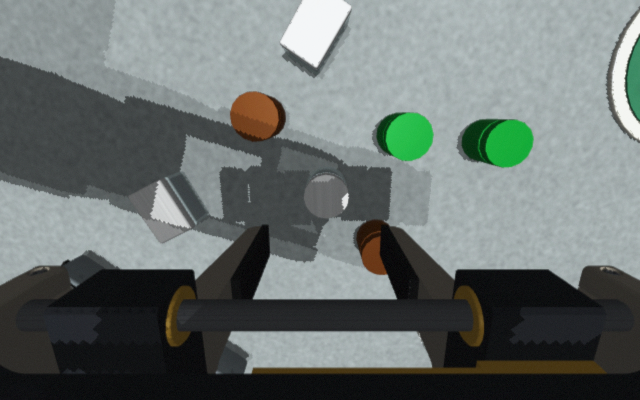

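j3: the round jar's cap is at (326,195) as predicted, and the fingers straddle it clear of the brown and green look-alikes. I'll descend and grasp.

Call:
drive_tool(
  commands=[
    {"x": 0,"y": 0.01,"z": 0.25,"rx": 0,"ry": 0,"rz": 0},
    {"x": 0,"y": 0.01,"z": 0.5,"rx": 0,"ry": 0,"rz": 0},
    {"x": 0,"y": 0.01,"z": 0.75,"rx": 0,"ry": 0,"rz": 0},
    {"x": 0,"y": 0.01,"z": 0.89,"rx": 0,"ry": 0,"rz": 0},
    {"x": 0,"y": 0.01,"z": 0.89,"rx": 0,"ry": 0,"rz": 0},
    {"x": 0,"y": 0.01,"z": 0.89,"rx": 0,"ry": 0,"rz": 0},
  ],
)

```text
t: 19.4
position: [0.5489, 0.2726, 0.0361]
orientation: [0.0, 0.383, 0.924, 0.0]
force: [0.4, 0.3, 0.1]
finger_gap: 0.0692
grip_force: 0.0
```

Call:
drive_tool(
  commands=[
    {"x": 0,"y": 0,"z": 0,"rx": 0,"ry": 0,"rz": 0},
    {"x": 0,"y": 0,"z": 0,"rx": 0,"ry": 0,"rz": 0},
    {"x": 0,"y": 0,"z": 0,"rx": 0,"ry": 0,"rz": 0},
    {"x": 0,"y": 0,"z": 0,"rx": 0,"ry": 0,"rz": 0},
    {"x": 0,"y": 0,"z": 0,"rx": 0,"ry": 0,"rz": 0},
    {"x": 0,"y": 0,"z": 0,"rx": 0,"ry": 0,"rz": 0},
  ],
  jaw=0,
  grip_force=12,
)

```text
t: 20.15
position: [0.5487, 0.2725, 0.0359]
orientation: [0.0, 0.383, 0.924, 0.0]
force: [-0.9, -0.8, 6.7]
finger_gap: 0.0438
grip_force: 12.0
```

Call:
drive_tool(
  commands=[
    {"x": 0,"y": 0,"z": -0.2,"rx": 0,"ry": 0,"rz": 0},
    {"x": 0,"y": 0,"z": -0.5,"rx": 0,"ry": 0,"rz": 0},
    {"x": 0,"y": 0,"z": -0.8,"rx": 0,"ry": 0,"rz": 0},
    {"x": 0,"y": 0,"z": -0.9,"rx": 0,"ry": 0,"rz": 0},
    {"x": 0,"y": 0,"z": -0.9,"rx": 0,"ry": 0,"rz": 0},
    {"x": 0,"y": 0,"z": -0.9,"rx": 0,"ry": 0,"rz": 0},
  ],
)

```text
t: 20.9
position: [0.5473, 0.2718, 0.1683]
orientation: [-0.001, 0.383, 0.924, -0.001]
force: [0.5, -0.7, -0.6]
finger_gap: 0.0436
grip_force: 12.0
```

Run:
```python
from m import *
p=wo(-.05,-.0475);print(p,mv([*p,.165],np.pi+YAW),pose()[:3,3],status.observe()["finger_gap"])
```

```text
[ 0.486  -0.1203] (array([-1.562, -2.135,  0.027]), np.float64(-0.565)) [0.5473 0.2718 0.1683] 0.04360895168793848
```

Call:
drive_tool(
  commands=[
    {"x": -0.24,"y": -0.33,"z": 0,"rx": 0,"ry": 0,"rz": 0},
    {"x": -0.48,"y": -0.66,"z": 0,"rx": 0,"ry": 0,"rz": 0},
    {"x": -0.73,"y": -1,"z": 0,"rx": 0,"ry": 0,"rz": 0},
    {"x": -0.73,"y": -1,"z": 0,"rx": 0,"ry": 0,"rz": 0},
  ],
)

```text
t: 21.4
position: [0.5174, 0.0853, 0.1685]
orientation: [-0.002, 0.385, 0.923, -0.001]
force: [1.0, 0.6, -1.2]
finger_gap: 0.0435
grip_force: 12.0
```

Call:
drive_tool(
  commands=[
    {"x": -0.24,"y": -0.33,"z": 0,"rx": 0,"ry": 0,"rz": -0.11},
    {"x": -0.48,"y": -0.66,"z": 0,"rx": 0,"ry": 0,"rz": -0.22},
    {"x": -0.73,"y": -1,"z": 0,"rx": 0,"ry": 0,"rz": -0.33},
    {"x": -0.73,"y": -1,"z": 0,"rx": 0,"ry": 0,"rz": -0.44},
    {"x": -0.73,"y": -1,"z": 0,"rx": 0,"ry": 0,"rz": -0.55},
    {"x": -0.73,"y": -1,"z": 0,"rx": 0,"ry": 0,"rz": -0.565},
    {"x": -0.73,"y": -1,"z": 0,"rx": 0,"ry": 0,"rz": -0.565},
  ],
)

```text
t: 22.28
position: [0.4905, -0.0939, 0.1696]
orientation: [-0.001, -0.049, 0.999, 0.0]
force: [0.5, -0.0, -1.2]
finger_gap: 0.0435
grip_force: 12.0
```

Run:
```python
from m import *
p=wo(-.05,-.0475);print(p,mv([*p,.0895],np.pi+YAW),pose()[:3,3])
```

```text
[ 0.486  -0.1203] (array([ 0.047, -0.172,  0.534]), np.float64(-0.001)) [ 0.4905 -0.0939  0.1696]
```

Call:
drive_tool(
  commands=[
    {"x": 0.05,"y": -0.17,"z": 0,"rx": 0,"ry": 0,"rz": 0},
    {"x": 0.05,"y": -0.17,"z": 0.1,"rx": 0,"ry": 0,"rz": 0},
    {"x": 0.05,"y": -0.17,"z": 0.25,"rx": 0,"ry": 0,"rz": 0},
    {"x": 0.05,"y": -0.17,"z": 0.4,"rx": 0,"ry": 0,"rz": 0},
    {"x": 0.05,"y": -0.17,"z": 0.48,"rx": 0,"ry": 0,"rz": 0},
    {"x": 0.05,"y": -0.17,"z": 0.51,"rx": 0,"ry": 0,"rz": 0},
    {"x": 0.05,"y": -0.17,"z": 0.53,"rx": 0,"ry": 0,"rz": 0},
    {"x": 0.05,"y": -0.17,"z": 0.53,"rx": 0,"ry": 0,"rz": 0},
    {"x": 0.05,"y": -0.17,"z": 0.53,"rx": 0,"ry": 0,"rz": 0},
  ],
)

```text
t: 23.4
position: [0.486, -0.1208, 0.0913]
orientation: [0.0, -0.05, 0.999, -0.0]
force: [-0.3, 0.6, -1.8]
finger_gap: 0.0439
grip_force: 12.0
```

Call:
drive_tool(
  commands=[
    {"x": 0,"y": 0,"z": 0,"rx": 0,"ry": 0,"rz": 0},
    {"x": 0,"y": 0,"z": 0,"rx": 0,"ry": 0,"rz": 0},
    {"x": 0,"y": 0,"z": 0,"rx": 0,"ry": 0,"rz": 0},
    {"x": 0,"y": 0,"z": 0,"rx": 0,"ry": 0,"rz": 0},
    {"x": 0,"y": 0,"z": -0.2,"rx": 0,"ry": 0,"rz": 0},
    {"x": 0,"y": 0,"z": -0.5,"rx": 0,"ry": 0,"rz": 0},
    {"x": 0,"y": 0,"z": -0.8,"rx": 0,"ry": 0,"rz": 0},
    {"x": 0,"y": 0,"z": -0.8,"rx": 0,"ry": 0,"rz": 0},
  ],
  jaw=0.75,
)

```text
t: 24.4
position: [0.4877, -0.1212, 0.2141]
orientation: [0.003, -0.05, 0.999, -0.001]
force: [0.4, -0.5, -0.1]
finger_gap: 0.0691
grip_force: 0.0
```

Run:
```python
from m import *
# oblong A at .4456,.1467, long axis -19deg -> close along 71deg -> tool x = 161deg
print(pose()[:3,3],mv([.4456,.1467,.2],np.radians(161)))
```

```text
[ 0.4877 -0.1212  0.2141] (array([0.101, 1.805, 0.089]), np.float64(0.275))
```

Call:
drive_tool(
  commands=[
    {"x": 0.05,"y": 0.4,"z": 0,"rx": 0,"ry": 0,"rz": 0},
    {"x": 0.1,"y": 0.8,"z": 0,"rx": 0,"ry": 0,"rz": 0},
    {"x": 0.1,"y": 1,"z": 0,"rx": 0,"ry": 0,"rz": 0},
    {"x": 0.1,"y": 1,"z": 0,"rx": 0,"ry": 0,"rz": 0},
  ],
)

```text
t: 24.9
position: [0.4548, 0.0285, 0.2098]
orientation: [-0.001, -0.052, 0.999, 0.0]
force: [-0.2, -0.1, 0.7]
finger_gap: 0.069
grip_force: 0.0
```

Call:
drive_tool(
  commands=[
    {"x": 0,"y": 0.4,"z": 0.05,"rx": 0,"ry": 0,"rz": 0.1},
    {"x": 0,"y": 0.8,"z": 0.1,"rx": 0,"ry": 0,"rz": 0.2},
    {"x": 0,"y": 0.8,"z": 0.29,"rx": 0,"ry": 0,"rz": 0.275},
    {"x": 0,"y": 0.8,"z": 0.29,"rx": 0,"ry": 0,"rz": 0.275},
    {"x": 0,"y": 0.8,"z": 0.29,"rx": 0,"ry": 0,"rz": 0.275},
  ],
)

```text
t: 25.52
position: [0.4439, 0.1454, 0.1675]
orientation: [-0.0, 0.164, 0.986, -0.0]
force: [-0.2, -1.0, 0.5]
finger_gap: 0.0689
grip_force: 0.0
```

Run:
```python
from m import *
c,im=look("j4");print(mv([.4456,.1467,.035],np.radians(161)))
a=[.4456,.1467];th=np.radians(-19);q=im.copy()
for i,j in [(28,19),(28,-19),(-28,19),(-28,-19)]:
    P=[a[0]+(i*np.cos(th)-j*np.sin(th))/1e3,a[1]+(i*np.sin(th)+j*np.cos(th))/1e3,.05]
    cv2.circle(q,tuple(int(t) for t in proj(c,P)),2,(255,0,0),-1)
cv2.imwrite("pics/j4c.png",cv2.resize(q[100:260,200:450,::-1],None,fx=2,fy=2))
```

```text
t 25.575 tcp [0.4442 0.1455 0.1678]
[563.6792 111.6639] [0.4381 0.3688] size 52.6 34.4 ang -77
(array([-0.006,  0.01 ,  0.886]), np.float64(0.001))
```

View pics/j4c.png

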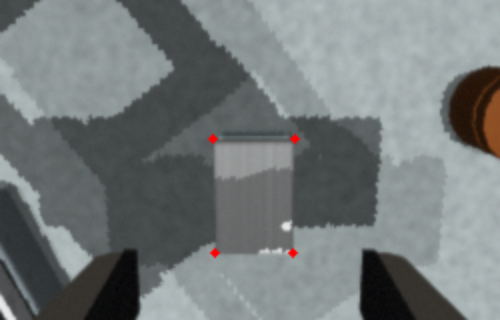

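The cap corners match the prediction exactly, so I'll grasp.

Call:
drive_tool(
  commands=[
    {"x": 0,"y": 0.01,"z": 0.25,"rx": 0,"ry": 0,"rz": 0},
    {"x": 0,"y": 0.01,"z": 0.5,"rx": 0,"ry": 0,"rz": 0},
    {"x": 0,"y": 0.01,"z": 0.75,"rx": 0,"ry": 0,"rz": 0},
    {"x": 0,"y": 0.01,"z": 0.88,"rx": 0,"ry": 0,"rz": 0},
    {"x": 0,"y": 0.01,"z": 0.88,"rx": 0,"ry": 0,"rz": 0},
    {"x": 0,"y": 0.01,"z": 0.88,"rx": 0,"ry": 0,"rz": 0},
  ],
)

```text
t: 26.32
position: [0.4451, 0.1477, 0.0364]
orientation: [0.001, 0.165, 0.986, 0.0]
force: [0.2, 0.1, 0.6]
finger_gap: 0.0688
grip_force: 0.0
```

Call:
drive_tool(
  commands=[
    {"x": 0,"y": 0,"z": 0,"rx": 0,"ry": 0,"rz": 0},
    {"x": 0,"y": 0,"z": 0,"rx": 0,"ry": 0,"rz": 0},
    {"x": 0,"y": 0,"z": 0,"rx": 0,"ry": 0,"rz": 0},
    {"x": 0,"y": 0,"z": 0,"rx": 0,"ry": 0,"rz": 0},
    {"x": 0,"y": 0,"z": 0,"rx": 0,"ry": 0,"rz": 0},
    {"x": 0,"y": 0,"z": 0,"rx": 0,"ry": 0,"rz": 0},
  ],
  jaw=0,
  grip_force=12,
)

```text
t: 27.08
position: [0.4442, 0.1479, 0.0356]
orientation: [0.0, 0.165, 0.986, 0.0]
force: [-1.7, -0.7, 7.3]
finger_gap: 0.0382
grip_force: 12.0
```

Call:
drive_tool(
  commands=[
    {"x": 0,"y": 0,"z": -0.2,"rx": 0,"ry": 0,"rz": 0},
    {"x": 0,"y": 0,"z": -0.5,"rx": 0,"ry": 0,"rz": 0},
    {"x": 0,"y": 0,"z": -0.8,"rx": 0,"ry": 0,"rz": 0},
    {"x": 0,"y": 0,"z": -0.9,"rx": 0,"ry": 0,"rz": 0},
    {"x": 0,"y": 0,"z": -0.9,"rx": 0,"ry": 0,"rz": 0},
    {"x": 0,"y": 0,"z": -0.9,"rx": 0,"ry": 0,"rz": 0},
  ],
)

```text
t: 27.82
position: [0.4431, 0.1475, 0.1687]
orientation: [-0.001, 0.165, 0.986, -0.001]
force: [0.6, -0.0, -1.1]
finger_gap: 0.0381
grip_force: 12.0
```

Run:
```python
from m import *
p=wo(-.05,.0475);print(p,mv([*p,.165],np.pi+YAW),pose()[:3,3],status.observe()["finger_gap"])
```

```text
[ 0.4765 -0.0257] (array([-0.587, -1.02 ,  0.025]), np.float64(-0.275)) [0.4431 0.1475 0.1687] 0.03808901859194875
```

Call:
drive_tool(
  commands=[
    {"x": -0.2,"y": -0.33,"z": 0,"rx": 0,"ry": 0,"rz": -0.1},
    {"x": -0.4,"y": -0.66,"z": 0,"rx": 0,"ry": 0,"rz": -0.2},
    {"x": -0.59,"y": -1,"z": 0,"rx": 0,"ry": 0,"rz": -0.275},
    {"x": -0.59,"y": -1,"z": 0,"rx": 0,"ry": 0,"rz": -0.275},
    {"x": -0.59,"y": -1,"z": 0,"rx": 0,"ry": 0,"rz": -0.275},
    {"x": -0.59,"y": -1,"z": 0,"rx": 0,"ry": 0,"rz": -0.275},
  ],
)

```text
t: 28.58
position: [0.4784, -0.0216, 0.1696]
orientation: [-0.001, -0.051, 0.999, 0.0]
force: [0.0, 0.1, -1.4]
finger_gap: 0.0381
grip_force: 12.0
```

Run:
```python
from m import *
p=wo(-.05,.0475);print(p,mv([*p,.0895],np.pi+YAW),pose()[:3,3])
```

```text
[ 0.4765 -0.0257] (array([ 0.014, -0.026,  0.534]), np.float64(0.001)) [ 0.4784 -0.0216  0.1696]
```

Call:
drive_tool(
  commands=[
    {"x": 0.01,"y": -0.02,"z": 0.1,"rx": 0,"ry": 0,"rz": 0},
    {"x": 0.01,"y": -0.02,"z": 0.25,"rx": 0,"ry": 0,"rz": 0},
    {"x": 0.01,"y": -0.02,"z": 0.4,"rx": 0,"ry": 0,"rz": 0},
    {"x": 0.01,"y": -0.02,"z": 0.48,"rx": 0,"ry": 0,"rz": 0},
    {"x": 0.01,"y": -0.02,"z": 0.51,"rx": 0,"ry": 0,"rz": 0},
    {"x": 0.01,"y": -0.02,"z": 0.535,"rx": 0,"ry": 0,"rz": 0},
    {"x": 0.01,"y": -0.02,"z": 0.535,"rx": 0,"ry": 0,"rz": 0},
    {"x": 0.01,"y": -0.02,"z": 0.535,"rx": 0,"ry": 0,"rz": 0},
  ],
)

```text
t: 29.58
position: [0.4781, -0.0259, 0.0905]
orientation: [0.0, -0.05, 0.999, -0.0]
force: [-0.1, 0.5, -0.6]
finger_gap: 0.0377
grip_force: 12.0
```

Call:
drive_tool(
  commands=[
    {"x": 0,"y": 0,"z": 0,"rx": 0,"ry": 0,"rz": 0},
    {"x": 0,"y": 0,"z": 0,"rx": 0,"ry": 0,"rz": 0},
    {"x": 0,"y": 0,"z": 0,"rx": 0,"ry": 0,"rz": 0},
    {"x": 0,"y": 0,"z": 0,"rx": 0,"ry": 0,"rz": 0},
    {"x": 0,"y": 0,"z": -0.2,"rx": 0,"ry": 0,"rz": 0},
    {"x": 0,"y": 0,"z": -0.5,"rx": 0,"ry": 0,"rz": 0},
    {"x": 0,"y": 0,"z": -0.8,"rx": 0,"ry": 0,"rz": 0},
    {"x": 0,"y": 0,"z": -0.8,"rx": 0,"ry": 0,"rz": 0},
  ],
  jaw=0.7,
)

```text
t: 30.58
position: [0.4799, -0.026, 0.2132]
orientation: [0.003, -0.05, 0.999, -0.0]
force: [0.1, 0.7, 0.2]
finger_gap: 0.0645
grip_force: 0.0
```

Run:
```python
from m import *
# oblong B at .438,.3687 long -77 -> short axis 13deg -> tool x = 103deg
c,im=look()
print(mv([.438,.3687,.168],np.radians(103)))
```

```text
t 30.625 tcp [ 0.4786 -0.026   0.2112]
[ 2.9175 64.0794] [ 0.39   -0.3535] size 49.3 7.6 ang -11
[370.32  137.896] [0.4281 0.0127] size 20.3 19.8 ang -84
(array([0.006, 2.645, 0.287]), np.float64(0.92))
```

Call:
drive_tool(
  commands=[
    {"x": 0,"y": 0.4,"z": 0,"rx": 0,"ry": 0,"rz": 0},
    {"x": 0,"y": 0.8,"z": 0,"rx": 0,"ry": 0,"rz": 0},
    {"x": 0,"y": 1,"z": 0,"rx": 0,"ry": 0,"rz": 0},
    {"x": 0,"y": 1,"z": 0,"rx": 0,"ry": 0,"rz": 0},
  ],
)

```text
t: 31.12
position: [0.4616, 0.1247, 0.2085]
orientation: [-0.001, -0.052, 0.999, -0.0]
force: [0.0, -0.6, 0.0]
finger_gap: 0.0645
grip_force: 0.0
```

Call:
drive_tool(
  commands=[
    {"x": 0,"y": 0.4,"z": 0,"rx": 0,"ry": 0,"rz": 0},
    {"x": 0,"y": 0.8,"z": 0,"rx": 0,"ry": 0,"rz": 0},
    {"x": 0,"y": 1,"z": 0,"rx": 0,"ry": 0,"rz": 0},
    {"x": 0,"y": 1,"z": 0,"rx": 0,"ry": 0,"rz": 0},
  ],
)

```text
t: 31.62
position: [0.4473, 0.2729, 0.2088]
orientation: [-0.001, -0.051, 0.999, -0.0]
force: [0.5, -0.3, 0.1]
finger_gap: 0.0643
grip_force: 0.0
```

Call:
drive_tool(
  commands=[
    {"x": 0,"y": 0.3,"z": 0.1,"rx": 0,"ry": 0,"rz": 0.11},
    {"x": 0,"y": 0.64,"z": 0.2,"rx": 0,"ry": 0,"rz": 0.22},
    {"x": 0,"y": 0.64,"z": 0.28,"rx": 0,"ry": 0,"rz": 0.33},
    {"x": 0,"y": 0.64,"z": 0.28,"rx": 0,"ry": 0,"rz": 0.44},
    {"x": 0,"y": 0.64,"z": 0.28,"rx": 0,"ry": 0,"rz": 0.55},
    {"x": 0,"y": 0.64,"z": 0.28,"rx": 0,"ry": 0,"rz": 0.66},
    {"x": 0,"y": 0.64,"z": 0.28,"rx": 0,"ry": 0,"rz": 0.77},
    {"x": 0,"y": 0.64,"z": 0.28,"rx": 0,"ry": 0,"rz": 0.88},
    {"x": 0,"y": 0.64,"z": 0.28,"rx": 0,"ry": 0,"rz": 0.92},
    {"x": 0,"y": 0.64,"z": 0.28,"rx": 0,"ry": 0,"rz": 0.92},
  ],
)

```text
t: 32.88
position: [0.4385, 0.366, 0.1674]
orientation: [0.0, 0.623, 0.782, -0.001]
force: [0.7, 0.8, -0.1]
finger_gap: 0.0641
grip_force: 0.0
```

Run:
```python
from m import *
c,im=look("j5");a=[.438,.3687];print(mv([*a,.035],np.radians(103)))
th=np.radians(-77);q=im.copy()
for i,j in [(28,19),(28,-19),(-28,19),(-28,-19)]:
    P=[a[0]+(i*np.cos(th)-j*np.sin(th))/1e3,a[1]+(i*np.sin(th)+j*np.cos(th))/1e3,.05]
    cv2.circle(q,tuple(int(t) for t in proj(c,P)),2,(255,0,0),-1)
cv2.imwrite("pics/j5c.png",cv2.resize(q[60:260,200:450,::-1],None,fx=2,fy=2))
```

```text
t 32.925 tcp [0.4384 0.3664 0.1675]
(array([0.016, 0.002, 0.884]), np.float64(-0.0))
```

View pics/j5c.png

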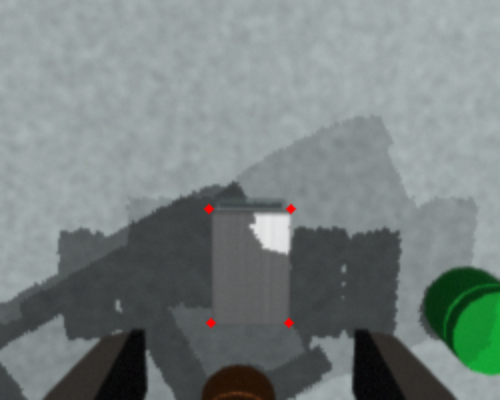

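The prediction matches the cap again. The look-alikes at the edges are clear of the fingers.

Call:
drive_tool(
  commands=[
    {"x": 0.015,"y": 0,"z": 0.25,"rx": 0,"ry": 0,"rz": 0},
    {"x": 0.015,"y": 0,"z": 0.5,"rx": 0,"ry": 0,"rz": 0},
    {"x": 0.015,"y": 0,"z": 0.75,"rx": 0,"ry": 0,"rz": 0},
    {"x": 0.015,"y": 0,"z": 0.88,"rx": 0,"ry": 0,"rz": 0},
    {"x": 0.015,"y": 0,"z": 0.88,"rx": 0,"ry": 0,"rz": 0},
    {"x": 0.015,"y": 0,"z": 0.88,"rx": 0,"ry": 0,"rz": 0},
  ],
)

```text
t: 33.67
position: [0.4382, 0.3707, 0.0371]
orientation: [0.0, 0.623, 0.782, 0.001]
force: [0.3, -0.2, 0.2]
finger_gap: 0.0645
grip_force: 0.0
```

Call:
drive_tool(
  commands=[
    {"x": 0,"y": 0,"z": 0,"rx": 0,"ry": 0,"rz": 0},
    {"x": 0,"y": 0,"z": 0,"rx": 0,"ry": 0,"rz": 0},
    {"x": 0,"y": 0,"z": 0,"rx": 0,"ry": 0,"rz": 0},
    {"x": 0,"y": 0,"z": 0,"rx": 0,"ry": 0,"rz": 0},
    {"x": 0,"y": 0,"z": 0,"rx": 0,"ry": 0,"rz": 0},
    {"x": 0,"y": 0,"z": 0,"rx": 0,"ry": 0,"rz": 0},
  ],
  jaw=0,
  grip_force=12,
)

```text
t: 34.42
position: [0.4377, 0.3705, 0.0366]
orientation: [0.0, 0.623, 0.782, 0.0]
force: [-2.0, -0.5, 6.3]
finger_gap: 0.0382
grip_force: 12.0
```

Call:
drive_tool(
  commands=[
    {"x": 0,"y": 0,"z": -0.2,"rx": 0,"ry": 0,"rz": 0},
    {"x": 0,"y": 0,"z": -0.5,"rx": 0,"ry": 0,"rz": 0},
    {"x": 0,"y": 0,"z": -0.8,"rx": 0,"ry": 0,"rz": 0},
    {"x": 0,"y": 0,"z": -0.9,"rx": 0,"ry": 0,"rz": 0},
    {"x": 0,"y": 0,"z": -0.9,"rx": 0,"ry": 0,"rz": 0},
    {"x": 0,"y": 0,"z": -0.9,"rx": 0,"ry": 0,"rz": 0},
  ],
)

```text
t: 35.17
position: [0.4366, 0.3696, 0.1692]
orientation: [-0.0, 0.623, 0.782, -0.001]
force: [-0.9, 0.2, -2.3]
finger_gap: 0.0379
grip_force: 12.0
```

Run:
```python
from m import *
p=wo(.05,.0475);print(p,mv([*p,.168],np.pi+YAW),pose()[:3,3],status.observe()["finger_gap"])
```

```text
[ 0.576  -0.0157] (array([-2.712,  0.329,  0.01 ]), np.float64(-0.92)) [0.4366 0.3696 0.1692] 0.03793509443985205
```

Call:
drive_tool(
  commands=[
    {"x": -0.33,"y": 0.05,"z": 0,"rx": 0,"ry": 0,"rz": 0},
    {"x": -0.66,"y": 0.1,"z": 0,"rx": 0,"ry": 0,"rz": 0},
    {"x": -1,"y": 0.12,"z": 0,"rx": 0,"ry": 0,"rz": 0},
    {"x": -1,"y": 0.12,"z": 0,"rx": 0,"ry": 0,"rz": 0},
  ],
)

```text
t: 35.67
position: [0.4883, 0.225, 0.1691]
orientation: [-0.001, 0.624, 0.781, -0.002]
force: [0.6, 0.6, -0.4]
finger_gap: 0.0377
grip_force: 12.0
```

Call:
drive_tool(
  commands=[
    {"x": -0.33,"y": 0.05,"z": 0,"rx": 0,"ry": 0,"rz": 0},
    {"x": -0.66,"y": 0.1,"z": 0,"rx": 0,"ry": 0,"rz": 0},
    {"x": -1,"y": 0.12,"z": 0,"rx": 0,"ry": 0,"rz": 0},
    {"x": -1,"y": 0.12,"z": 0,"rx": 0,"ry": 0,"rz": 0},
  ],
)

```text
t: 36.17
position: [0.54, 0.0841, 0.1697]
orientation: [-0.001, 0.624, 0.781, -0.001]
force: [0.8, 0.8, -0.9]
finger_gap: 0.038
grip_force: 12.0
```

Call:
drive_tool(
  commands=[
    {"x": -0.33,"y": 0.05,"z": 0,"rx": 0,"ry": 0,"rz": -0.11},
    {"x": -0.71,"y": 0.09,"z": 0,"rx": 0,"ry": 0,"rz": -0.22},
    {"x": -0.71,"y": 0.09,"z": 0,"rx": 0,"ry": 0,"rz": -0.33},
    {"x": -0.71,"y": 0.09,"z": 0,"rx": 0,"ry": 0,"rz": -0.44},
    {"x": -0.71,"y": 0.09,"z": 0,"rx": 0,"ry": 0,"rz": -0.55},
    {"x": -0.71,"y": 0.09,"z": 0,"rx": 0,"ry": 0,"rz": -0.66},
    {"x": -0.71,"y": 0.09,"z": 0,"rx": 0,"ry": 0,"rz": -0.77},
    {"x": -0.71,"y": 0.09,"z": 0,"rx": 0,"ry": 0,"rz": -0.88},
    {"x": -0.71,"y": 0.09,"z": 0,"rx": 0,"ry": 0,"rz": -0.92},
    {"x": -0.71,"y": 0.09,"z": 0,"rx": 0,"ry": 0,"rz": -0.92},
  ],
)

```text
t: 37.42
position: [0.5765, -0.0131, 0.1701]
orientation: [-0.001, -0.051, 0.999, 0.0]
force: [0.4, 0.5, -1.0]
finger_gap: 0.038
grip_force: 12.0
```

Run:
```python
from m import *
p=wo(.05,.0475);print(p,mv([*p,.0905],np.pi+YAW),pose()[:3,3])
```

```text
[ 0.576  -0.0157] (array([ 0.004, -0.018,  0.53 ]), np.float64(0.001)) [ 0.5765 -0.0131  0.1701]
```

Call:
drive_tool(
  commands=[
    {"x": 0,"y": -0.015,"z": 0.1,"rx": 0,"ry": 0,"rz": 0},
    {"x": 0,"y": -0.015,"z": 0.25,"rx": 0,"ry": 0,"rz": 0},
    {"x": 0,"y": -0.015,"z": 0.4,"rx": 0,"ry": 0,"rz": 0},
    {"x": 0,"y": -0.015,"z": 0.48,"rx": 0,"ry": 0,"rz": 0},
    {"x": 0,"y": -0.015,"z": 0.51,"rx": 0,"ry": 0,"rz": 0},
    {"x": 0,"y": -0.015,"z": 0.535,"rx": 0,"ry": 0,"rz": 0},
    {"x": 0,"y": -0.015,"z": 0.535,"rx": 0,"ry": 0,"rz": 0},
    {"x": 0,"y": -0.015,"z": 0.535,"rx": 0,"ry": 0,"rz": 0},
  ],
)

```text
t: 38.42
position: [0.5775, -0.017, 0.0913]
orientation: [0.0, -0.05, 0.999, -0.0]
force: [-0.5, 0.4, -1.6]
finger_gap: 0.0382
grip_force: 12.0
```

Call:
drive_tool(
  commands=[
    {"x": 0,"y": 0,"z": 0,"rx": 0,"ry": 0,"rz": 0},
    {"x": 0,"y": 0,"z": 0,"rx": 0,"ry": 0,"rz": 0},
    {"x": 0,"y": 0,"z": 0,"rx": 0,"ry": 0,"rz": 0},
    {"x": 0,"y": 0,"z": 0,"rx": 0,"ry": 0,"rz": 0},
    {"x": 0,"y": 0,"z": -0.2,"rx": 0,"ry": 0,"rz": 0},
    {"x": 0,"y": 0,"z": -0.5,"rx": 0,"ry": 0,"rz": 0},
    {"x": 0,"y": 0,"z": -0.8,"rx": 0,"ry": 0,"rz": 0},
    {"x": 0,"y": 0,"z": -1,"rx": 0,"ry": 0,"rz": 0},
    {"x": 0,"y": 0,"z": -1,"rx": 0,"ry": 0,"rz": 0},
  ],
  jaw=0.7,
)

```text
t: 39.55
position: [0.5786, -0.017, 0.2433]
orientation: [0.002, -0.05, 0.999, -0.0]
force: [0.3, 0.3, -0.4]
finger_gap: 0.0642
grip_force: 0.0
```

Call:
drive_tool(
  commands=[
    {"x": -0.3,"y": -0.2,"z": -0.3,"rx": 0,"ry": 0,"rz": 0},
    {"x": -0.6,"y": -0.4,"z": -0.5,"rx": 0,"ry": 0,"rz": 0},
    {"x": -0.6,"y": -0.5,"z": -0.5,"rx": 0,"ry": 0,"rz": 0},
    {"x": -0.6,"y": -0.5,"z": -0.5,"rx": 0,"ry": 0,"rz": 0},
    {"x": -0.6,"y": -0.5,"z": -0.5,"rx": 0,"ry": 0,"rz": 0},
  ],
)

```text
t: 40.17
position: [0.6725, -0.0819, 0.3138]
orientation: [-0.002, -0.05, 0.999, 0.0]
force: [0.2, -0.3, 0.6]
finger_gap: 0.0642
grip_force: 0.0
```

Run:
```python
from m import *
print(pose()[:3,3])
c,im=shot("wrist","f1")
for r in jars(c,im,130,.104): 
    if r[2]<75: print(r[0],np.array(sh(r[1]))*1000,r[2:5])
cv2.imwrite("pics/f1c.png",cv2.resize(im[0:230,100:500,::-1],None,fx=2,fy=2))
```

```text
[ 0.6725 -0.0819  0.3138]
[305.8288  12.1991] [-42.722  -48.1542] (41.31049346923828, 28.11170196533203, -84.21652173995972)
[393.058   19.0657] [-38.3148  46.8998] (37.107479095458984, 36.651947021484375, 5.779137134552002)
[387.3999 105.9031] [53.0853 45.8355] (53.99486541748047, 37.019630432128906, 5.727709770202637)
[307.0036 103.5667] [ 50.1281 -48.5437] (42.323577880859375, 41.41352844238281, -84.22664976119995)
[ 12.5826 203.5971] [ 168.8332 -428.4529] (72.50078582763672, 20.75545883178711, 25.161739349365234)
[319.6389 195.8542] [160.6632 -32.2807] (25.480382919311523, 15.718039512634277, -84.90381813049316)
```

View pics/f1c.png

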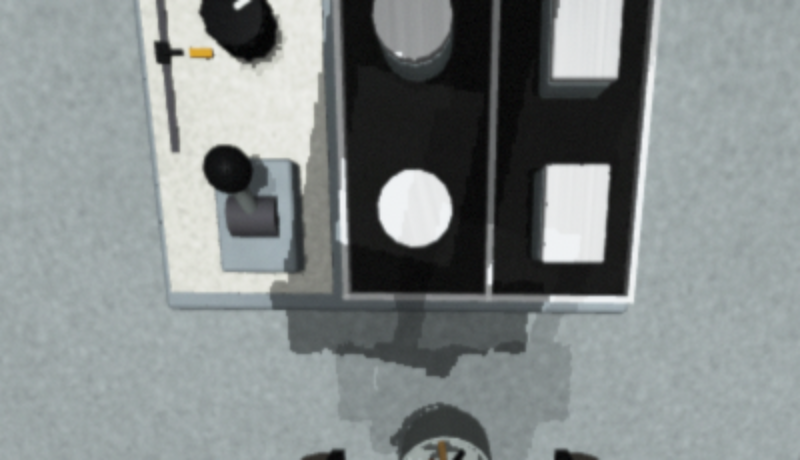

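All four jars stand upright in their bays. The pointer (crop 175,52) is in line with the mark (200,53). Next is the lever, with fingers closed.

Run:
```python
from m import *
p=wo(-.015,-.151);print(p,mv([*p,.115],np.pi+YAW))
```

```text
[ 0.5311 -0.2197] (array([ 1.028, -0.822,  1.33 ]), np.float64(0.001))
```

Call:
drive_tool(
  commands=[
    {"x": 0.35,"y": -0.3,"z": 0,"rx": 0,"ry": 0,"rz": 0},
    {"x": 0.7,"y": -0.6,"z": 0,"rx": 0,"ry": 0,"rz": 0},
    {"x": 1,"y": -0.82,"z": 0.2,"rx": 0,"ry": 0,"rz": 0},
    {"x": 1,"y": -0.82,"z": 0.5,"rx": 0,"ry": 0,"rz": 0},
    {"x": 1,"y": -0.82,"z": 0.6,"rx": 0,"ry": 0,"rz": 0},
    {"x": 1,"y": -0.82,"z": 0.6,"rx": 0,"ry": 0,"rz": 0},
  ],
  jaw=0,
)

```text
t: 40.98
position: [0.5373, -0.2189, 0.2253]
orientation: [-0.001, -0.051, 0.999, 0.001]
force: [1.0, 0.1, 0.5]
finger_gap: 0.0067
grip_force: 0.0
```

Run:
```python
from m import *
p=wo(-.015,-.151);print(pose()[:3,3],status.observe()["finger_gap"],mv([*p,.115],np.pi+YAW))
p=wo(.057,-.151);print(mv([*p,.115],np.pi+YAW))
```

```text
[ 0.5373 -0.2189  0.2253] 0.006660658498823411 (array([ 0.04 , -0.002,  0.736]), np.float64(0.001))
(array([-0.44 , -0.003,  0.735]), np.float64(0.001))
```

Call:
drive_tool(
  commands=[
    {"x": 0.04,"y": 0,"z": 0.2,"rx": 0,"ry": 0,"rz": 0},
    {"x": 0.04,"y": 0,"z": 0.4,"rx": 0,"ry": 0,"rz": 0},
    {"x": 0.04,"y": 0,"z": 0.6,"rx": 0,"ry": 0,"rz": 0},
    {"x": 0.04,"y": 0,"z": 0.73,"rx": 0,"ry": 0,"rz": 0},
    {"x": 0.04,"y": 0,"z": 0.73,"rx": 0,"ry": 0,"rz": 0},
    {"x": 0.04,"y": 0,"z": 0.73,"rx": 0,"ry": 0,"rz": 0},
  ],
)

```text
t: 41.72
position: [0.533, -0.2205, 0.1179]
orientation: [0.001, -0.051, 0.999, -0.0]
force: [0.6, -0.2, 0.1]
finger_gap: 0.0006
grip_force: 0.0
```

Call:
drive_tool(
  commands=[
    {"x": -0.06,"y": 0,"z": 0,"rx": 0,"ry": 0,"rz": 0},
    {"x": -0.12,"y": 0,"z": 0,"rx": 0,"ry": 0,"rz": 0},
    {"x": -0.18,"y": 0,"z": 0,"rx": 0,"ry": 0,"rz": 0},
    {"x": -0.24,"y": 0,"z": 0,"rx": 0,"ry": 0,"rz": 0},
    {"x": -0.3,"y": 0,"z": 0,"rx": 0,"ry": 0,"rz": 0},
    {"x": -0.36,"y": 0,"z": 0,"rx": 0,"ry": 0,"rz": 0},
    {"x": -0.42,"y": 0,"z": 0,"rx": 0,"ry": 0,"rz": 0},
    {"x": -0.47,"y": 0,"z": 0,"rx": 0,"ry": 0,"rz": 0},
    {"x": -0.47,"y": 0,"z": 0,"rx": 0,"ry": 0,"rz": 0},
    {"x": -0.47,"y": 0,"z": 0,"rx": 0,"ry": 0,"rz": 0},
  ],
)

```text
t: 42.98
position: [0.6, -0.2135, 0.1158]
orientation: [-0.002, -0.05, 0.999, 0.0]
force: [-7.5, -1.4, 2.3]
finger_gap: 0.0006
grip_force: 4.0
```

Run:
```python
from m import *
P=pose()[:3,3];print(P,sh(P),status.observe()["force"])
c,im=shot("side");s,si=shot("scene")
def crop(c,im):
    u,v=proj(c,[*wo(.05,-.15),.1]).astype(int);return cv2.resize(im[v-30:v+30,u-38:u+38,::-1],None,fx=5,fy=5)
cv2.imwrite("pics/l1.png",np.hstack([crop(c,im),crop(s,si)]))
for x in(.031,.055,.079): print([np.round((proj(k,[*wo(x,-.15),.118])-proj(k,[*wo(.05,-.15),.1]).astype(int)+[38,30])*5) for k in(c,)],[np.round((proj(s,[*wo(x,-.15),.118])-proj(s,[*wo(.05,-.15),.1]).astype(int)+[38,30])*5)+[380,0]])
```

```text
[ 0.6    -0.2135  0.1158] [ 0.0541 -0.1516] [-7.4686 -1.3752  2.3167]
[array([174., 141.])] [array([593., 118.])]
[array([202., 127.])] [array([567., 138.])]
[array([229., 113.])] [array([541., 158.])]
```

View pics/l1.png

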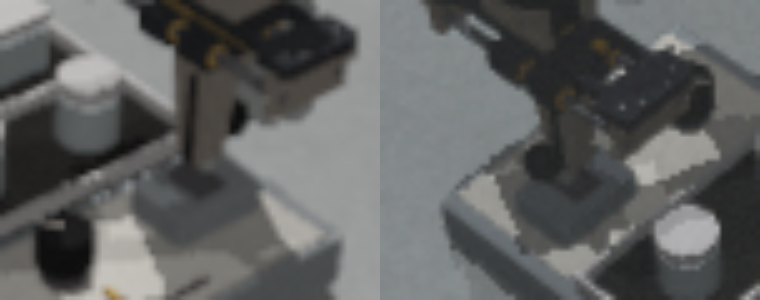

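The ball is at (543,158) in the scene crop, where "on" was predicted, and it is against its stop at 7.5 N. I'll retreat and do a last check.

Call:
drive_tool(
  commands=[
    {"x": 0.1,"y": 0,"z": 0,"rx": 0,"ry": 0,"rz": 0},
    {"x": 0.2,"y": 0,"z": 0,"rx": 0,"ry": 0,"rz": 0},
    {"x": 0.2,"y": 0,"z": -0.3,"rx": 0,"ry": 0,"rz": 0},
    {"x": 0.2,"y": 0,"z": -0.6,"rx": 0,"ry": 0,"rz": 0},
    {"x": 0,"y": 0,"z": -1,"rx": 0,"ry": 0,"rz": 0},
    {"x": -0.2,"y": 0,"z": -1,"rx": 0,"ry": 0,"rz": 0},
    {"x": -0.5,"y": 0,"z": -1,"rx": 0,"ry": 0,"rz": 0},
    {"x": -0.5,"y": 0.2,"z": -1,"rx": 0,"ry": 0,"rz": 0},
    {"x": -0.5,"y": 0.2,"z": -1,"rx": 0,"ry": 0,"rz": 0},
    {"x": -0.5,"y": 0.2,"z": -1,"rx": 0,"ry": 0,"rz": 0},
  ],
)

```text
t: 44.32
position: [0.6727, -0.1766, 0.2665]
orientation: [0.0, -0.05, 0.999, -0.0]
force: [0.4, -0.2, 0.9]
finger_gap: 0.0002
grip_force: 0.0
```

Run:
```python
from m import *
print(pose()[:3,3],status.observe()["force"])
c,im=shot("wrist","f2")
for r in jars(c,im,130,.104): 
    if r[2]<75: print(r[0],np.array(sh(r[1]))*1000,r[2:5])
print("ball on/off px",proj(c,[*wo(.079,-.15),.116]),proj(c,[*wo(.031,-.15),.116]))
k=cv2.cvtColor(im,cv2.COLOR_RGB2HSV);m=(k[...,0]>12)&(k[...,0]<28)&(k[...,1]>140)&(k[...,2]>90);m[230:]=0
for b in blobs(m,6): print("brass",b[0],b[1],sh(onz(c,*b[0],.054))*1000)
cv2.imwrite("pics/f2c.png",im[0:300,100:560,::-1])
```

```text
[ 0.6727 -0.1766  0.2665] [ 0.3653 -0.2035  0.8811]
[349.625   19.8833] [-32.3176 -98.6195] (33.95060729980469, 2.7554452419281006, 4.619629859924316)
[416.9248  10.4624] [-39.5712 -35.4229] (24.421615600585938, 11.814563751220703, -14.796257019042969)
[503.4474  17.8941] [-34.1742  47.1465] (37.113922119140625, 30.415666580200195, -84.22981834411621)
[347.8848  72.1613] [ 16.3307 -99.1704] (54.65105056762695, 3.966567277908325, 6.884939193725586)
[488.7656 112.7967] [52.9868 46.0834] (53.35382080078125, 37.2196159362793, 5.7866387367248535)
[396.9979 110.5028] [ 50.303  -48.2386] (42.02229309082031, 41.98878479003906, -37.04401779174805)
[350.0683 145.2683] [ 79.4273 -97.3264] (59.596500396728516, 25.21999168395996, 32.80792236328125)
ball on/off px [297.2659 140.0488] [296.1192  89.7288]
brass [269.6207  21.8793] [263  20  13   5  58] [ -44.6881 -183.1943]
brass [ 57.3569 150.3268] [ 21  78  75 148 664] [  96.4978 -450.9576]
brass [ 19.4556 189.1778] [  0 146  41  84 270] [ 145.7359 -510.8885]
```

View pics/f2c.png

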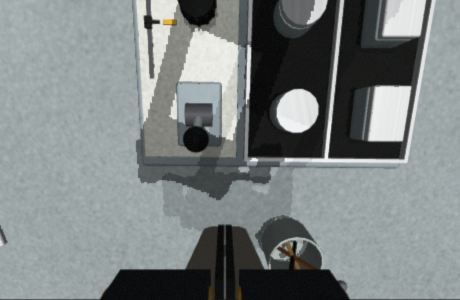

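The ball is at (296,139), matching "on" at (297,140). The pointer is in line with the mark, all four jars are in place, and the arm is clear.

```bash
python3 -c "
from plant import close_job
print(close_job())"
```

```text
the job is handed in; nothing more can be done
None
```

The job is handed in at about 44 s: the last pictures show the knob pointer in line with the mark, all four jars (two round, two oblong) upright in their bays, and the switch lever fully on; no verdict was returned.

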